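# Put the loose amplifier tubes away by kind

### The arm

A 6-joint arm with a two-finger parallel gripper is mounted at the origin on the work surface. World frame = base frame: x ahead of the robot, y to its left, z up, the work surface at z = 0. Lengths are in m, angles in degrees, forces in N, time in s.
With the tool pointing down it reaches from about 0.3 to 0.85 m from the base axis. Payload 5.4 kg.
Tool frame: the origin (TCP) lies at the very end of the fingers, on their centre line; the grasp point (between the pads) lies 19 mm behind it; z points along the fingers, y is the direction in which the jaws open and shut (so a half turn about z gives the same grasp; the last joint's range is limited). The gripper opens to 85 mm and grips with 20 to 120 N. Pads are 22 mm wide; open, the fingers measure 114 mm over their backs; the gripper's body (76 mm by 85 mm) begins 54 mm behind the grasp point. The pads swing forward as they close: fully open they stand 13 mm farther back than shut.
Start: joints at [58.837, 9.076, 91.501, -0, 79.423, -12.038], TCP at [0.188, 0.543, 0.231] pointing down, gripper open.
Joint ranges: [-166.64, 166.64], [-54.1, 131.32], [10.49, 154.53], [-73.88, 253.88], [9.74, 151.15], [-171.62, 171.62]. Speed limits (degrees/s): [147.25, 147.25, 180, 180, 180, 180].

### API

Orientations are given as a 3x3 rotation matrix whose columns are the frame's x, y, z axes.
In Python, from workcell import readout, imaging, job, spotter gives the robot as it stands.
- The arm moves only by the tool carry_out, never from a script. Its argument "rows" is a list of rows, each an object of numbers: "x", "y", "z": the shift along the tool's x, y, z in mm; "roll": the turn about the tool's z in degrees; "hand": the opening, from 0 (shut) to 1 (fully open). In form: [{"x": .., "y": .., "z": .., "roll": .., "hand": ..}, ...]. A call has exactly 10 rows; each row is the pose to reach, as a shift and turn from the pose measured when the call began, along the tool's axes at that moment; what a row does not reach only later rows make up. A row lasts 1/10 s, in which the tool goes at most 50 mm and 8.59 degrees, less where a joint would pass 70% of its speed; a pose out of reach is approached as far as the arm can. A call with a gripper value outside its range is refused whole. The fingers move at their own pace and stop on an object; "grip_force" is the grip in N (left out, the last holds). Time passes only in rows, so rows that repeat a pose let the fingers close, or fill a call up. It gives the time, the measured TCP pose, the force and the opening at its end, in the units of the state.
- readout.read_state(): the state, without advancing time (a new reading comes with each control period).
- imaging.camera(name): name is "side" or "top" or "wrist"; returns (picture, depth): 420x560x3 uint8, blue, green, red; 420x560 float32, m along the optical axis (not along the pixel's ray), 0 where there is no reading.
- imaging.calibration(name): a dict with "vertical_fov" (degrees; the focal length in pixels is half the picture's height over the tangent of half this angle, whatever the lens; pixels are square), "cx", "cy" (the principal point, pixels), "origin" and "attitude" of the camera in the world. Camera axes: x right, y down, z forward; pixel columns grow to the right and rows downward; lengths in m; the calibration is good to about 2 mm. A picture is of the moment at which its call begins: read the wrist's pose just before it. calibration takes no time and is no camera call; for the wrist camera it gives the pose at the moment of the call.
- job.close_job(): hands the job in, once; it reports no verdict.
Trained networks look in the newest picture that a camera, given by its name, has taken for a name from the list of things; names that differ only in an ending like _2 or _b are one class to them, and where a whole thing is asked for, a point or a joint stands for the part that bears it (a point fixed in the world has none). Each returns a list of dicts, best first, with "p" (0 to 1); they miss things now and then, are a little off and sometimes report something else, mostly with a low value. They report only what shows in the picture. A call takes as long as a camera call. They do not tell look-alikes from the thing itself.
- spotter.silhouettes(thing, camera): "mask" (420x560 bool, what is visible of it) and "extent" ([centre column, centre row, width, height] in pixels, round what is visible of it).
The state is a dict: "time_s": time; "joint_positions": joint angles; "dq": joint speeds; "tau": joint torques, N m; "ee_pos": TCP position; "orientation": TCP orientation; "contact_force": force on the tool from outside, world axes, zero at the start; "wrist_torque": the same for the moment, N m; "width": finger opening in m.
Only numpy, scipy, OpenCV 4.12 (cv2) and the standard library are available. Lean on these libraries where they do the work, as an engineer would, in place of code of your own. Each camera call takes 0.05 s, during which the arm holds its last target.

### The job

Sort the four loose amplifier tubes that stand about on the table (one waisted, two straight-sided, one small all-glass) into the cardboard trays: stand each one upright in an empty cell of its own, in the tray where a tube of the same kind already stands. They are glass, so set them down without dropping them, and leave the tubes already in the trays standing in their cells.

Things in the scene. Friction and masses are not known exactly. Their poses are not given: they have to be found in the camera images.
- waisted_center (a point): loose, standing on the table, its axis 75 mm or more from the middle of any other thing (the clutter about it is under 60 mm tall): waisted amplifier tube, 128 mm tall: pins and round black base 36 mm across up to 42 mm above its foot, clear glass that swells to its widest, 50 mm across, straight from 70 to 92 mm above the foot, then narrows to a 33 mm dome. Stands upright on its pins (foot 30 mm across). Point: on its axis half-way up, 64 mm above its foot; z up
- straight_1_center (a point): loose, standing on the table, its axis 75 mm or more from the middle of any other thing (the clutter about it is under 60 mm tall): straight-sided amplifier tube, 112 mm tall: pins and round black base 33 mm across with a steel band up to 34 mm above its foot, clear straight glass 30 mm across from 34 to 100 mm, domed top. Stands upright on its pins (foot 27 mm across). Point: on its axis half-way up, 56 mm above its foot; z up. There are two alike, straight_1 and straight_2
- straight_2_center (a point): loose, standing on the table, its axis 75 mm or more from the middle of any other thing (the clutter about it is under 60 mm tall): straight-sided amplifier tube, 112 mm tall: pins and round black base 33 mm across with a steel band up to 34 mm above its foot, clear straight glass 30 mm across from 34 to 100 mm, domed top. Stands upright on its pins (foot 27 mm across). Point: on its axis half-way up, 56 mm above its foot; z up. There are two alike, straight_1 and straight_2
- small_center (a point): loose, standing on the table, its axis 75 mm or more from the middle of any other thing (the clutter about it is under 60 mm tall): small all-glass amplifier tube without a base, 80 mm tall: pins 8 mm long, clear straight glass 24 mm across from 8 to 66 mm above its foot, domed top with a tip. Stands upright on its pins (foot 20 mm across). Point: on its axis half-way up, 40 mm above its foot; z up
- tray_waisted: low open cardboard tray, fixed to the table, 67 mm (its x) by 195 mm (its y) by 28 mm high, walls, partitions and floor 3 mm thick: three square cells 61 mm wide in a row along its y, centred at y = -64, 0 and +64 mm from its origin. A waisted tube already stands in the cell at y = -64 mm, the other two cells are empty. The three trays look alike but for the tubes in them. Origin: centre of its underside, on the table; z up
- tray_straight: low open cardboard tray, fixed to the table, 67 mm (its x) by 195 mm (its y) by 28 mm high, walls, partitions and floor 3 mm thick: three square cells 61 mm wide in a row along its y, centred at y = -64, 0 and +64 mm from its origin. A straight tube already stands in the cell at y = 0 mm, the other two cells are empty. The three trays look alike but for the tubes in them. Origin: centre of its underside, on the table; z up
- tray_small: low open cardboard tray, fixed to the table, 67 mm (its x) by 195 mm (its y) by 28 mm high, walls, partitions and floor 3 mm thick: three square cells 61 mm wide in a row along its y, centred at y = -64, 0 and +64 mm from its origin. A small tube already stands in the cell at y = +64 mm, the other two cells are empty. The three trays look alike but for the tubes in them. Origin: centre of its underside, on the table; z up
- stock_waisted_center (a point): loose, already standing in a cell of the tray for its kind, and to be left there: waisted amplifier tube, 128 mm tall: pins and round black base 36 mm across up to 42 mm above its foot, clear glass that swells to its widest, 50 mm across, straight from 70 to 92 mm above the foot, then narrows to a 33 mm dome. Stands upright on its pins (foot 30 mm across). Point: on its axis half-way up, 64 mm above its foot; z up
- stock_straight_center (a point): loose, already standing in a cell of the tray for its kind, and to be left there: straight-sided amplifier tube, 112 mm tall: pins and round black base 33 mm across with a steel band up to 34 mm above its foot, clear straight glass 30 mm across from 34 to 100 mm, domed top. Stands upright on its pins (foot 27 mm across). Point: on its axis half-way up, 56 mm above its foot; z up
- stock_small_center (a point): loose, already standing in a cell of the tray for its kind, and to be left there: small all-glass amplifier tube without a base, 80 mm tall: pins 8 mm long, clear straight glass 24 mm across from 8 to 66 mm above its foot, domed top with a tip. Stands upright on its pins (foot 20 mm across). Point: on its axis half-way up, 40 mm above its foot; z up
Things that resemble listed ones, but are neither listed nor needed, are in the scene too. What is shaped like the part that bears straight_1_center but blue or yellow is not meant.

How it is judged:
By the outcome, as a careful person would: the job done as asked, in the order asked, and still so for the second after the job is handed in, with the robot touching nothing.
It also fails if it takes over 120 s, if anything falls off the work surface, if the arm or the gripper's body presses on something with over 40 N, if the wrist force passes 120 N, or if a joint passes its speed limit or range.

## Working session

There is one attempt and no reset: what is moved stays moved. The work goes in short steps, Python scripts to look and compute and a tool call to move; the robot and the scene stay as the last step left them, time stands still between calls to the robot, and variables do not carry over. Pictures are saved under pics/ and viewed, and the job is handed in when it is done.

Besides the shell and the picture viewer there is one more tool, called after ">>>" in YAML: its name, and indented under it one key for each argument. carry_out: Moves the arm, as the interface text tells. Its arguments: {"type":"object","properties":{"rows":{"type":"array"},"grip_force":{"type":"number"}},"required":["rows"]}

```bash
ls; mkdir -p pics
cat > h.py <<'E'
import numpy as np, cv2
from workcell import readout, imaging, job, spotter
def K(n):
    c=imaging.calibration(n); f=210/np.tan(np.radians(c["vertical_fov"])/2)
    return f,c["cx"],c["cy"],np.array(c["origin"]),np.array(c["attitude"]),c
def cloud(n,dep):
    f,cx,cy,o,R,c=K(n)
    v,u=np.mgrid[0:420,0:560]
    P=np.stack([(u-cx)/f*dep,(v-cy)/f*dep,dep],-1)
    return P@R.T+o
def proj(n,p):
    f,cx,cy,o,R,c=K(n)
    q=(np.asarray(p)-o)@R
    return np.stack([q[...,0]/q[...,2]*f+cx,q[...,1]/q[...,2]*f+cy],-1)
E
python3 - <<'E'
from h import *
print(readout.read_state())
for n in ["side","top","wrist"]:
    c=K(n); print(n,c[5])
    p,d=imaging.camera(n); cv2.imwrite(f"pics/{n}0.png",p); np.savez(f"/tmp/{n}0.npz",p=p,d=d)
E
```

```text
pics
{'time_s': 0.0, 'joint_positions': array([ 5.88359515e+01,  9.11214163e+00,  9.15739714e+01, -2.82279644e-03,
        7.94238528e+01, -1.20387088e+01]), 'dq': array([-0.00010147,  0.07163457,  0.02841485,  0.08133912, -0.02568333,
        0.09146444]), 'tau': array([-6.42012092e-04, -3.96011639e+01, -3.31428301e+01, -2.32105649e-04,
        8.66991060e-03, -3.27004079e-05]), 'ee_pos': array([0.18810545, 0.54270593, 0.23030618]), 'orientation': array([[-9.44806914e-01,  3.27626296e-01, -9.51759780e-04],
       [ 3.27627488e-01,  9.44805509e-01, -1.66735652e-03],
       [ 3.52958043e-04, -1.88715263e-03, -9.99998157e-01]]), 'contact_force': array([-0.37622227, -0.45669432,  0.23286364]), 'wrist_torque': array([-0.01170399,  0.03520441,  0.00738499]), 'width': 0.08539628518587143}
side {'vertical_fov': 49.23306447715226, 'cx': 276.18472741671053, 'cy': 206.68501774761805, 'origin': array([0.41283173, 0.77202953, 0.50291818]), 'attitude': array([[-0.996643  , -0.03450426,  0.07424415],
       [-0.08173612,  0.47123598, -0.87821174],
       [-0.00468447, -0.88133201, -0.47247428]])}
top {'vertical_fov': 53.791133355727325, 'cx': 281.4388692632456, 'cy': 215.70246503088586, 'origin': array([ 0.4318184 , -0.01939077,  0.89700485]), 'attitude': array([[-0.02071028, -0.99769697,  0.06458983],
       [-0.99962025,  0.01948898, -0.01948161],
       [ 0.01817795, -0.06496878, -0.99772171]])}
wrist {'vertical_fov': 69.60921995762882, 'cx': 277.191379118464, 'cy': 213.72777601962977, 'origin': array([0.11313554, 0.57010946, 0.37360526]), 'attitude': array([[ 0.32711573,  0.89849533,  0.29274809],
       [ 0.9449815 , -0.31026935, -0.10364799],
       [-0.00229647,  0.31054641, -0.95055544]])}
```

View pics/top0.png

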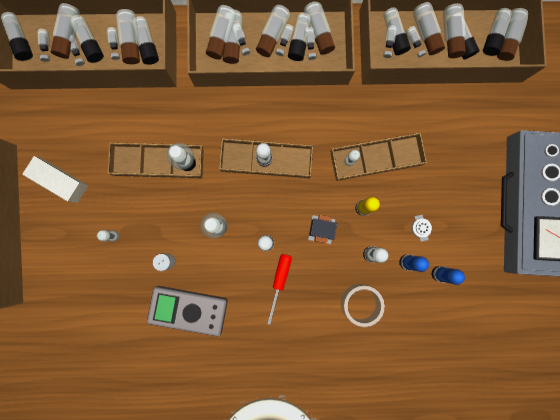

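View pics/side0.png

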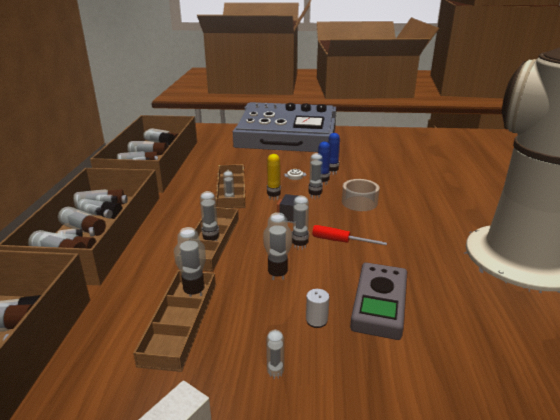

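View pics/wrist0.png

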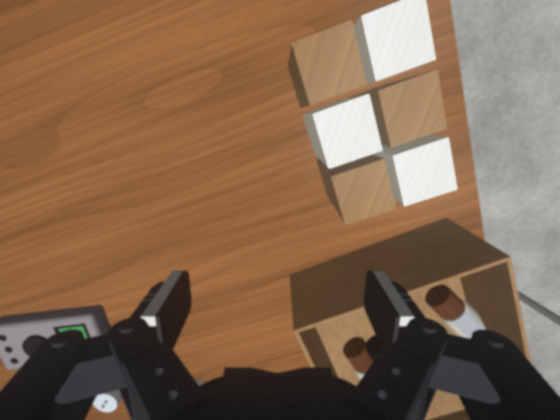

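Top view shows the small tube at (103,236), the waisted one at (214,225), and straight ones at (265,243) and (376,255). The trays are at (155,160) waisted, (266,158) straight and (378,157) small. Blue and yellow look-alikes are visible too. Now I'll measure.

```bash
cat > m.py <<'E'
from h import *
from scipy.optimize import least_squares
C={n:cloud(n,np.load(f"/tmp/{n}0.npz")["d"]) for n in ["top","side"]}
d=np.load("/tmp/top0.npz")["d"]
if __name__=="__main__":
    Z=C["top"][...,2]
    print("table z", [np.round(Z[r,c],4) for r,c in [(110,100),(110,500),(350,100),(350,450),(200,270)]])
    zs=C["side"][...,2]; print("side table",[np.round(zs[r,c],4) for r,c in [(250,230),(390,300),(350,430),(250,420)]])
    h=np.clip(Z*255/0.14,0,255).astype(np.uint8)
    cv2.imwrite("pics/h.png",cv2.applyColorMap(h,cv2.COLORMAP_JET))
    for nm,(u,v) in dict(small=(103,236),wais=(214,225),s1=(265,243),s2=(376,255),stw=(180,157),sts=(264,154),stm=(352,157)).items():
        print(nm,np.round(C["top"][v-4:v+5:4,u-4:u+5:4].reshape(-1,3),3).tolist())
    # fine crops
    p=np.load("/tmp/top0.npz")["p"]
    cv2.imwrite("pics/crop.png",cv2.resize(p[130:280,90:450],None,fx=2.2,fy=2.2,interpolation=cv2.INTER_CUBIC))
E
python3 m.py
```

```text
table z [np.float64(-0.0004), np.float64(0.0028), np.float64(0.0012), np.float64(-0.0003), np.float64(-0.0021)]
side table [np.float64(0.0002), np.float64(0.0014), np.float64(-0.0009), np.float64(0.0003)]
small [[0.46, 0.324, 0.076], [0.46, 0.316, 0.076], [0.46, 0.311, 0.07], [0.452, 0.323, 0.079], [0.452, 0.316, 0.076], [0.452, 0.311, 0.069], [0.445, 0.355, 0.001], [0.444, 0.319, 0.07], [0.444, 0.316, 0.057]]
wais [[0.474, 0.098, 0.128], [0.474, 0.091, 0.126], [0.474, 0.084, 0.122], [0.467, 0.098, 0.129], [0.467, 0.091, 0.127], [0.467, 0.084, 0.123], [0.46, 0.099, 0.127], [0.459, 0.091, 0.126], [0.46, 0.085, 0.118]]
s1 [[0.439, 0.005, 0.109], [0.439, -0.003, 0.113], [0.439, -0.01, 0.11], [0.432, 0.005, 0.113], [0.432, -0.003, 0.112], [0.431, -0.01, 0.111], [0.424, 0.005, 0.109], [0.424, -0.002, 0.113], [0.424, -0.01, 0.11]]
s2 [[0.411, -0.212, 0.083], [0.412, -0.214, 0.108], [0.412, -0.221, 0.112], [0.404, -0.21, 0.092], [0.404, -0.213, 0.108], [0.404, -0.219, 0.115], [0.396, -0.212, 0.08], [0.397, -0.214, 0.106], [0.397, -0.219, 0.114]]
stw [[0.602, 0.16, 0.132], [0.602, 0.153, 0.13], [0.604, 0.146, 0.124], [0.596, 0.161, 0.127], [0.596, 0.154, 0.125], [0.598, 0.149, 0.113], [0.59, 0.163, 0.117], [0.591, 0.157, 0.113], [0.592, 0.151, 0.104]]
sts [[0.609, 0.004, 0.117], [0.609, -0.004, 0.115], [0.609, -0.012, 0.112], [0.602, 0.004, 0.113], [0.602, -0.004, 0.112], [0.603, -0.011, 0.107], [0.599, 0.005, 0.088], [0.598, -0.003, 0.095], [0.601, -0.011, 0.08]]
stm [[0.615, -0.177, 0.047], [0.608, -0.179, 0.08], [0.607, -0.187, 0.083], [0.603, -0.174, 0.063], [0.601, -0.18, 0.075], [0.6, -0.187, 0.08], [0.599, -0.177, 0.044], [0.596, -0.183, 0.059], [0.597, -0.193, 0.052]]
```

```bash
cat > seg.py <<'E'
from h import *
import sys
out={}
for n in ["top","side"]:
    p,d=imaging.camera(n)
    for t in ["waisted_center","straight_1_center","small_center"]:
        r=spotter.silhouettes(t,n)
        for i,x in enumerate(r):
            print(n,t,round(x["p"],2),np.round(x["extent"],1))
            out[f"{n}|{t}|{i}"]=x["mask"]
np.savez("/tmp/masks.npz",**out)
E
python3 seg.py
```

```text
top waisted_center 0.49 [379.5 154.6  95.4  47.6]
top straight_1_center 0.88 [413.2 263.9  27.7  20.4]
top straight_1_center 0.75 [376.1 255.9  25.1  15.7]
top straight_1_center 0.73 [365.  206.2  26.4  19.2]
top straight_1_center 0.72 [448.9 274.1  33.4  19.1]
top small_center 0.69 [108.2 236.4  19.9  15.5]
side waisted_center 0.73 [275.1 243.9  27.3  68.9]
side straight_1_center 0.65 [316.9 174.3  10.2  44.8]
side straight_1_center 0.64 [334.4 150.9  16.4  38. ]
side straight_1_center 0.63 [274.3 175.1  19.2  46.2]
side straight_1_center 0.55 [325.6 160.4  14.8  43.3]
side straight_1_center 0.55 [216.3 239.   40.6  66.7]
side small_center 0.97 [275.  351.6  21.4  49.3]
```

```bash
cat > fit.py <<'E'
from m import *
P=np.concatenate([C["top"].reshape(-1,3),C["side"].reshape(-1,3)]); 
src=np.r_[np.zeros(420*560),np.ones(420*560)]
prof=dict(w=([0,8,42,45,70,92,116,128],[15,18,18,18,25,25,16.5,5]),s=([0,8,34,34.5,100,112],[13.5,16.5,16.5,15,15,3]),m=([0,8,8.1,66,80],[10,10,12,12,2]))
top=dict(w=92,s=100,m=66)
for nm,k,x,y in [("small","m",.452,.317),("waisted","w",.467,.090),("s1","s",.432,-.002),("s2","s",.404,-.218),("stw","w",.603,.157),("sts","s",.605,0),("stm","m",.605,-.184)]:
    c=np.array([x,y]); z0=33 if nm.startswith("st") else 12
    off=3 if nm.startswith("st") else 0
    for which in (0,1,2):
        c=np.array([x,y])
        for it in range(4):
            r=np.hypot(*(P[:,:2]-c).T)
            m=(r<.034)&(P[:,2]>z0/1e3)&(P[:,2]<(top[k]+off)/1e3)
            if which<2: m&=src==which
            Q=P[m]
            R=np.interp(Q[:,2]*1e3-off,*prof[k])/1e3
            s=least_squares(lambda c:np.hypot(Q[:,0]-c[0],Q[:,1]-c[1])-R,c,loss="soft_l1",f_scale=.002)
            c=s.x
        print(nm,"top side both".split()[which],np.round(c,4),m.sum(),"res",np.round(np.median(abs(s.fun)),4))
# trays
Z=C["top"]
for nm,x,y in [("tw",.6,.21),("ts",.6,-.0),("tm",.6,-.22)]:
    T=Z[(Z[...,2]>.020)&(Z[...,2]<.033)&(abs(Z[...,0]-x)<.07)&(abs(Z[...,1]-y)<.118)]
    rect=cv2.minAreaRect((T[:,:2]*1e3).astype(np.float32)); print(nm,len(T),rect)
E
python3 fit.py
```

```text
small top [0.4543 0.3215] 114 res 0.0003
small side [0.4532 0.3231] 531 res 0.0004
small both [0.4534 0.3228] 645 res 0.0005
waisted top [0.4691 0.0986] 28 res 0.0001
waisted side [0.4649 0.1361] 758 res 0.0056
waisted both [0.4676 0.1   ] 844 res 0.0006
s1 top [ 0.4325 -0.0021] 24 res 0.0003
s1 side [ 4.309e-01 -2.000e-04] 624 res 0.0007
s1 both [ 4.31e-01 -3.00e-04] 648 res 0.0007
s2 top [ 0.4045 -0.2245] 163 res 0.0003
s2 side [ 0.4028 -0.2224] 447 res 0.0009
s2 both [ 0.4032 -0.223 ] 610 res 0.001
stw top [0.6072 0.1627] 99 res 0.0002
stw side [0.6058 0.1641] 744 res 0.0006
stw both [0.6059 0.164 ] 843 res 0.0006
sts top [ 0.6122 -0.0017] 127 res 0.0002
sts side [6.106e-01 2.000e-04] 505 res 0.0007
sts both [ 0.611 -0.   ] 632 res 0.0008
stm top [ 0.6069 -0.1858] 51 res 0.0002
stm side [ 0.6047 -0.1838] 148 res 0.0008
stm both [ 0.6055 -0.1842] 199 res 0.0012
tw 599 ((612.5735473632812, 209.5587158203125), (235.10055541992188, 67.79844665527344), 87.32096862792969)
ts 557 ((613.8689575195312, -5.853828430175781), (194.82643127441406, 67.92668151855469), 84.42413330078125)
tm 565 ((610.5813598632812, -222.77285766601562), (77.38465118408203, 237.22349548339844), 5.67637825012207)
```

View pics/crop.png

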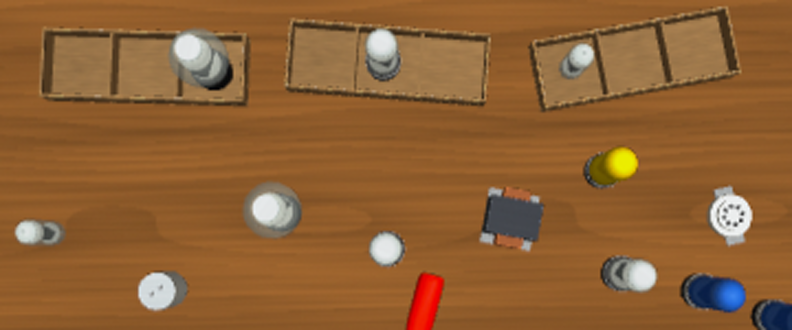

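View pics/h.png

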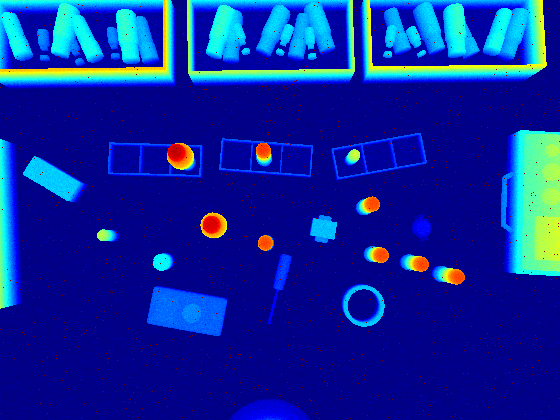

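```bash
cat > tray.py <<'E'
from m import *
from scipy.spatial import cKDTree
def model():
    pts=[]
    for x in (-32,32): pts+= [(x,y) for y in np.arange(-96,97,1.)]
    for y in (-96,-32,32,96): pts+=[(x,y) for x in np.arange(-32,33,1.)]
    return np.array(pts)/1e3
M=model()
for n in ("top","side"):
  Z=C[n]
  for nm,x,y in [("tw",.612,.224),("ts",.613,-.006),("tm",.611,-.240)]:
    T=Z[(abs(Z[...,2]-.0275)<.004)&(abs(Z[...,0]-x)<.065)&(abs(Z[...,1]-y)<.12)][:,:2]
    best=None
    for a0 in (-12,-4,4,12):
        def f(q):
            c,s=np.cos(q[2]),np.sin(q[2]); L=(T-q[:2])@np.array([[c,-s],[s,c]])
            return np.minimum(cKDTree(M).query(L)[0],.02)
        s=least_squares(f,[x,y,np.radians(a0)],loss="soft_l1",f_scale=.002,diff_step=1e-3)
        if best is None or s.cost<best.cost: best=s
    q=best.x; c,s_=np.cos(q[2]),np.sin(q[2])
    print(n,nm,len(T),np.round(q[:2],4),round(np.degrees(q[2]),2),"med",np.round(np.median(best.fun),4))
    for yy in (-.064,0,.064): print("   cell",yy,np.round(q[:2]+yy*np.array([-s_,c]),4))
E
python3 tray.py
```

```text
top tw 480 [0.6132 0.229 ] -2.58 med 0.0009
   cell -0.064 [0.6103 0.1651]
   cell 0 [0.6132 0.229 ]
   cell 0.064 [0.616 0.293]
top ts 478 [ 0.6135 -0.0058] -5.38 med 0.0009
   cell -0.064 [ 0.6075 -0.0696]
   cell 0 [ 0.6135 -0.0058]
   cell 0.064 [0.6195 0.0579]
top tm 506 [ 0.6129 -0.2467] 9.25 med 0.0009
   cell -0.064 [ 0.6232 -0.3099]
   cell 0 [ 0.6129 -0.2467]
   cell 0.064 [ 0.6026 -0.1835]
side tw 835 [0.6118 0.2322] -2.5 med 0.001
   cell -0.064 [0.609  0.1682]
   cell 0 [0.6118 0.2322]
   cell 0.064 [0.6146 0.2961]
side ts 285 [ 0.6117 -0.0038] -5.49 med 0.0011
   cell -0.064 [ 0.6056 -0.0675]
   cell 0 [ 0.6117 -0.0038]
   cell 0.064 [0.6179 0.0599]
side tm 233 [ 0.6109 -0.2437] 9.52 med 0.0013
   cell -0.064 [ 0.6215 -0.3068]
   cell 0 [ 0.6109 -0.2437]
   cell 0.064 [ 0.6003 -0.1805]
```

>>> carry_out:
  rows:
    - {"x":-20,"y":-16,"z":-5,"roll":5,"hand":1}
    - {"x":-60,"y":-48,"z":-10,"roll":12,"hand":1}
    - {"x":-100,"y":-80,"z":-20,"roll":20,"hand":1}
    - {"x":-140,"y":-112,"z":-20,"roll":28,"hand":1}
    - {"x":-180,"y":-144,"z":-20,"roll":36,"hand":1}
    - {"x":-220,"y":-176,"z":-20,"roll":44,"hand":1}
    - {"x":-260,"y":-208,"z":-20,"roll":52,"hand":1}
    - {"x":-300,"y":-240,"z":-20,"roll":60,"hand":1}
    - {"x":-330,"y":-264,"z":-20,"roll":67,"hand":1}
    - {"x":-345,"y":-276,"z":-20,"roll":70.9,"hand":1}

```text
time_s: 1.55
ee_pos: [0.4256, 0.1661, 0.2516]
orientation: [[0.008, 1.0, 0.001], [1.0, -0.008, -0.001], [-0.001, 0.001, -1.0]]
contact_force: [0.2, 1.5, -0.2]
width: 0.0853
```

```bash
cat > st.py <<'E'
from h import *
import sys
def go(x,y,z,s=None):
    s=s or readout.read_state(); R=np.array(s["orientation"]); d=(np.array([x,y,z])-s["ee_pos"])
    print("t",round(s["time_s"],2),"tcp",np.round(s["ee_pos"],4),"phi",round(float(np.degrees(np.arctan2(R[1,1],R[0,1]))),2),"w",round(s["width"],4),"F",np.round(s["contact_force"],1),"tilt",np.round(R[:2,2],4))
    print("shift mm",np.round(R.T@d*1e3,1))
if __name__=="__main__": go(*map(float,sys.argv[1:4]))
E
python3 st.py .468 .0995 .25
```

```text
t 1.55 tcp [0.4256 0.1661 0.2516] phi -0.48 w 0.0853 F [ 0.2  1.5 -0.2] tilt [ 0.0012 -0.001 ]
shift mm [-66.3  42.9   1.7]
```

```bash
cat > wfit.py <<'E'
from h import *
from scipy.optimize import least_squares
prof=dict(w=([0,8,42,45,70,92,116,128],[15,18,18,18,25,25,16.5,5]),s=([0,8,34,34.5,100,112],[13.5,16.5,16.5,15,15,3]),m=([0,8,8.1,66,80],[10,10,12,12,2]))
top=dict(w=92,s=100,m=66)
def fit(P,k,x,y,off=0,z0=12,zt=None):
    c=np.array([x,y]); P=P.reshape(-1,3)
    for it in range(5):
        r=np.hypot(*(P[:,:2]-c).T)
        m=(r<.034)&(P[:,2]>z0/1e3)&(P[:,2]<((zt or top[k])+off)/1e3); Q=P[m]
        if m.sum()<10: return None,m.sum(),0
        R=np.interp(Q[:,2]*1e3-off,*prof[k])/1e3
        s=least_squares(lambda c:np.hypot(Q[:,0]-c[0],Q[:,1]-c[1])-R,c,loss="soft_l1",f_scale=.002); c=s.x
    return np.round(c,4),m.sum(),np.round(np.median(abs(s.fun)),4)
def cam(n,name):
    p,d=imaging.camera(n); cv2.imwrite(f"pics/{name}.png",p); return p,cloud(n,d)
E
python3 - <<'E'
from wfit import *
p,P=cam("wrist","w1")
print(P[400,280],P[200,20])
for a in [("w",.468,.0995),("s",.4317,-.001)]: print(a,fit(P,*a))
E
```

```text
[0.42753728 0.17862816 0.33751124] [0.07837485 0.13937223 0.00026077]
('w', 0.468, 0.0995) (array([0.4706, 0.0986]), np.int64(551), np.float64(0.0002))
('s', 0.4317, -0.001) (array([ 0.434 , -0.0016]), np.int64(924), np.float64(0.0003))
```

View pics/w1.png

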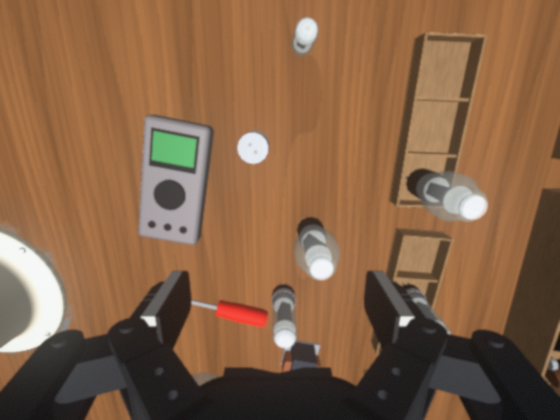

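The wrist view shows the waisted tube at (317,250), a straight tube at (285,320) and the trays at the right. The three cameras agree to within about 2 mm, so I go above the waisted tube.

>>> carry_out:
  rows:
    - {"x":-10,"y":6,"z":5,"roll":0,"hand":1}
    - {"x":-25,"y":16,"z":15,"roll":-0.5,"hand":1}
    - {"x":-40,"y":27,"z":25,"roll":-0.5,"hand":1}
    - {"x":-55,"y":36,"z":35,"roll":-0.5,"hand":1}
    - {"x":-63,"y":42,"z":45,"roll":-0.5,"hand":1}
    - {"x":-66.8,"y":44.2,"z":55,"roll":-0.5,"hand":1}
    - {"x":-66.8,"y":44.2,"z":70,"roll":-0.5,"hand":1}
    - {"x":-66.8,"y":44.2,"z":85,"roll":-0.5,"hand":1}
    - {"x":-66.8,"y":44.2,"z":95,"roll":-0.5,"hand":1}
    - {"x":-66.8,"y":44.2,"z":100,"roll":-0.5,"hand":1}

```text
time_s: 2.6
ee_pos: [0.4691, 0.0983, 0.1506]
orientation: [[0.001, 1.0, -0.0], [1.0, -0.001, -0.002], [-0.002, -0.0, -1.0]]
contact_force: [1.1, 1.3, 0.6]
width: 0.0854
```

```bash
python3 st.py .4693 .099 .06
python3 - <<'E'
from wfit import *
p,P=cam("wrist","w2")
print(fit(P,"w",.4693,.099))
E
```

```text
t 2.6 tcp [0.4691 0.0983 0.1506] phi -0.08 w 0.0854 F [1.1 1.3 0.6] tilt [-0.0002 -0.0017]
shift mm [ 0.8  0.2 90.6]
(array([0.4698, 0.0997]), np.int64(619), np.float64(0.0001))
```

View pics/w2.png

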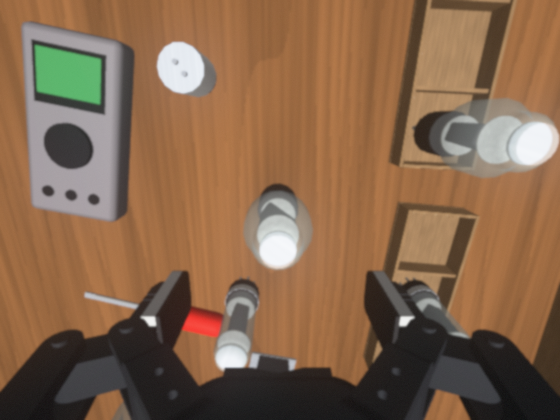

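The tube (column 278) is centred between the fingers (190 and 366). Descending.

>>> carry_out:
  rows:
    - {"x":0.5,"y":0.2,"z":8,"roll":0,"hand":1}
    - {"x":0.8,"y":0.2,"z":20,"roll":0,"hand":1}
    - {"x":0.8,"y":0.2,"z":34,"roll":0,"hand":1}
    - {"x":0.8,"y":0.2,"z":48,"roll":0,"hand":1}
    - {"x":0.8,"y":0.2,"z":60,"roll":0,"hand":1}
    - {"x":0.8,"y":0.2,"z":71,"roll":0,"hand":1}
    - {"x":0.8,"y":0.2,"z":80,"roll":0,"hand":1}
    - {"x":0.8,"y":0.2,"z":86,"roll":0,"hand":1}
    - {"x":0.8,"y":0.2,"z":90.6,"roll":0,"hand":1}
    - {"x":0.8,"y":0.2,"z":90.6,"roll":0,"hand":1}

```text
time_s: 3.65
ee_pos: [0.4689, 0.0989, 0.0592]
orientation: [[0.002, 1.0, -0.001], [1.0, -0.002, -0.002], [-0.002, -0.001, -1.0]]
contact_force: [-0.8, 0.2, -0.4]
width: 0.0858
```

>>> carry_out:
  rows:
    - {"x":0,"y":0,"z":0,"roll":0,"hand":0.8}
    - {"x":0,"y":0,"z":0,"roll":0,"hand":0.7}
    - {"x":0,"y":0,"z":0,"roll":0,"hand":0.6}
    - {"x":0,"y":0,"z":0,"roll":0,"hand":0.5}
    - {"x":0,"y":0,"z":0,"roll":0,"hand":0.4}
    - {"x":0,"y":0,"z":0,"roll":0,"hand":0.3}
    - {"x":0,"y":0,"z":0,"roll":0,"hand":0.3}
    - {"x":0,"y":0,"z":0,"roll":0,"hand":0.3}
    - {"x":0,"y":0,"z":0,"roll":0,"hand":0.3}
    - {"x":0,"y":0,"z":0,"roll":0,"hand":0.3}
  grip_force: 30

```text
time_s: 4.65
ee_pos: [0.4695, 0.0988, 0.0598]
orientation: [[0.002, 1.0, -0.0], [1.0, -0.002, -0.002], [-0.002, -0.0, -1.0]]
contact_force: [0.2, 0.2, 5.6]
width: 0.0493
```

```bash
python3 st.py .615 .2945 .063
python3 - <<'E'
from wfit import *
p,P=cam("wrist","w3"); cam("side","s3")
E
```

```text
t 4.65 tcp [0.4695 0.0988 0.0598] phi -0.09 w 0.0493 F [0.2 0.2 5.6] tilt [-0.0002 -0.0017]
shift mm [195.9 145.2  -3.6]
```

View pics/w3.png

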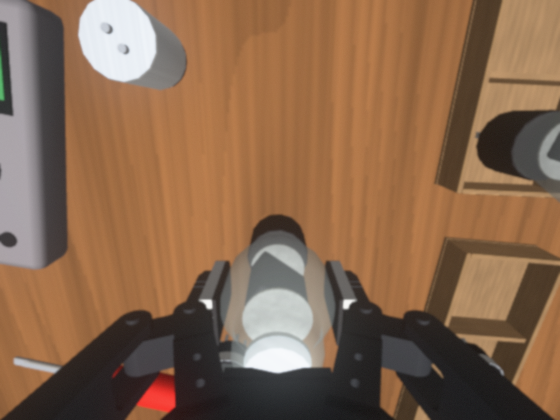

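View pics/s3.png

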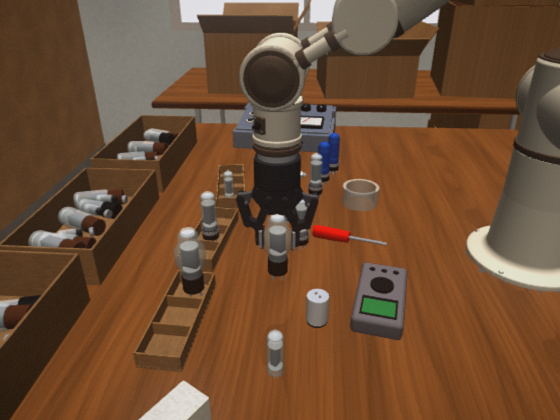

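Gripped (width 49 mm). The side view shows the tube upright between the fingers at (277,240). I lift it.

>>> carry_out:
  rows:
    - {"x":0,"y":0,"z":-3,"roll":0,"hand":0.3}
    - {"x":0,"y":0,"z":-10,"roll":0,"hand":0.3}
    - {"x":0,"y":0,"z":-22,"roll":0,"hand":0.3}
    - {"x":0,"y":0,"z":-38,"roll":0,"hand":0.3}
    - {"x":0,"y":0,"z":-56,"roll":0,"hand":0.3}
    - {"x":0,"y":0,"z":-76,"roll":0,"hand":0.3}
    - {"x":0,"y":0,"z":-96,"roll":0,"hand":0.3}
    - {"x":0,"y":0,"z":-115,"roll":0,"hand":0.3}
    - {"x":0,"y":0,"z":-130,"roll":0,"hand":0.3}
    - {"x":0,"y":0,"z":-136,"roll":0,"hand":0.3}

```text
time_s: 5.75
ee_pos: [0.4705, 0.0991, 0.1983]
orientation: [[0.002, 1.0, 0.003], [1.0, -0.002, -0.002], [-0.002, 0.003, -1.0]]
contact_force: [0.2, 0.7, -0.7]
width: 0.0488
```

>>> carry_out:
  rows:
    - {"x":6,"y":5,"z":0,"roll":0,"hand":0.3}
    - {"x":22,"y":17,"z":0,"roll":0,"hand":0.3}
    - {"x":46,"y":34,"z":0,"roll":0,"hand":0.3}
    - {"x":74,"y":54,"z":0,"roll":0,"hand":0.3}
    - {"x":102,"y":75,"z":0,"roll":0,"hand":0.3}
    - {"x":130,"y":96,"z":0,"roll":0,"hand":0.3}
    - {"x":156,"y":115,"z":0,"roll":0,"hand":0.3}
    - {"x":177,"y":131,"z":0,"roll":0,"hand":0.3}
    - {"x":190,"y":141,"z":0,"roll":0,"hand":0.3}
    - {"x":196,"y":145,"z":0,"roll":0,"hand":0.3}

```text
time_s: 6.75
ee_pos: [0.6157, 0.2964, 0.1967]
orientation: [[0.0, 1.0, 0.002], [1.0, -0.0, -0.002], [-0.002, 0.002, -1.0]]
contact_force: [0.5, 0.3, -0.8]
width: 0.0488
```

Run:
```python
from wfit import *
p,P=cam("side","s4")
from st import go
go(.615,.2945,.063)
print(fit(P,"w",.615,.2945,off=133,z0=145))
z=P[...,2]; m=(abs(P[...,0]-.615)<.03)&(abs(P[...,1]-.2945)<.03)&(z>.06); print("lowest",np.percentile(z[m],[0,1,3,5]))
```

```text
t 6.8 tcp [0.6158 0.2964 0.1969] phi -0.02 w 0.049 F [-0.8  0.3 -0.4] tilt [ 0.0019 -0.0018]
shift mm [ -1.7  -1.1 133.9]
(array([0.6145, 0.2974]), np.int64(1771), np.float64(0.0008))
lowest [0.13622039 0.15059515 0.15781762 0.16479882]
```

View pics/s4.png

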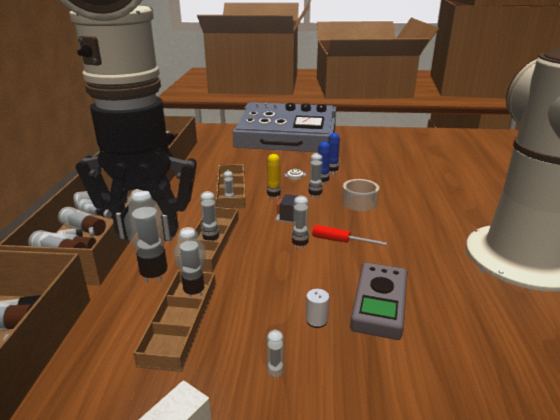

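Tube held upright above the waisted tray's far cell, foot at about 136 mm. Lowering it.

>>> carry_out:
  rows:
    - {"x":-0.8,"y":-0.6,"z":5,"roll":0,"hand":0.3}
    - {"x":-1.7,"y":-1.1,"z":16,"roll":0,"hand":0.3}
    - {"x":-1.7,"y":-1.1,"z":32,"roll":0,"hand":0.3}
    - {"x":-1.7,"y":-1.1,"z":50,"roll":0,"hand":0.3}
    - {"x":-1.7,"y":-1.1,"z":68,"roll":0,"hand":0.3}
    - {"x":-1.7,"y":-1.1,"z":84,"roll":0,"hand":0.3}
    - {"x":-1.7,"y":-1.1,"z":98,"roll":0,"hand":0.3}
    - {"x":-1.7,"y":-1.1,"z":108,"roll":0,"hand":0.3}
    - {"x":-1.7,"y":-1.1,"z":115,"roll":0,"hand":0.3}
    - {"x":-1.7,"y":-1.1,"z":119,"roll":0,"hand":0.3}

```text
time_s: 7.8
ee_pos: [0.6149, 0.2945, 0.0773]
orientation: [[0.0, 1.0, 0.002], [1.0, -0.0, -0.002], [-0.002, 0.002, -1.0]]
contact_force: [-0.4, 0.9, -1.2]
width: 0.0492
```

```bash
python3 st.py .615 .2945 .063
python3 - <<'E'
from wfit import *
p,P=cam("side","s5"); print(fit(P,"w",.615,.2945,off=18,z0=60))
cam("wrist","w5")
E
```

```text
t 7.8 tcp [0.6149 0.2945 0.0773] phi -0.02 w 0.0492 F [-0.4  0.9 -1.2] tilt [ 0.0017 -0.0019]
shift mm [ 0.   0.1 14.3]
(array([0.6132, 0.2959]), np.int64(987), np.float64(0.0007))
```

View pics/s5.png

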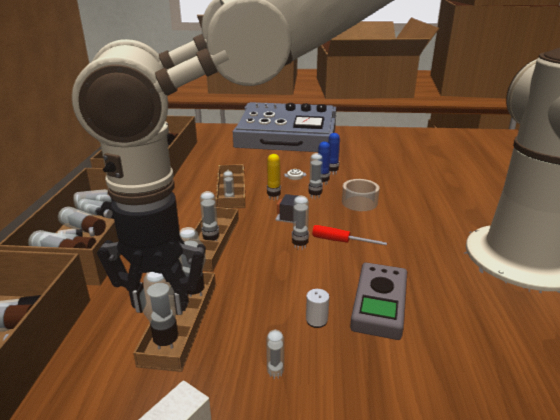

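The tube is well centred over the cell (1.4 mm off in the same camera). Setting it down.

>>> carry_out:
  rows:
    - {"x":0,"y":0,"z":2,"roll":0,"hand":0.3}
    - {"x":0,"y":0,"z":4,"roll":0,"hand":0.3}
    - {"x":0,"y":0,"z":6,"roll":0,"hand":0.3}
    - {"x":0,"y":0,"z":8,"roll":0,"hand":0.3}
    - {"x":0,"y":0,"z":10,"roll":0,"hand":0.3}
    - {"x":0,"y":0,"z":11.5,"roll":0,"hand":0.3}
    - {"x":0,"y":0,"z":12.5,"roll":0,"hand":0.3}
    - {"x":0,"y":0,"z":13.3,"roll":0,"hand":0.3}
    - {"x":0,"y":0,"z":13.9,"roll":0,"hand":0.3}
    - {"x":0,"y":0,"z":14.3,"roll":0,"hand":0.3}

```text
time_s: 8.9
ee_pos: [0.615, 0.2945, 0.0633]
orientation: [[0.0, 1.0, 0.002], [1.0, -0.0, -0.002], [-0.002, 0.002, -1.0]]
contact_force: [0.2, -0.5, -1.3]
width: 0.0486
```

```bash
python3 st.py .615 .2945 .063
python3 - <<'E'
from wfit import *
p,P=cam("side","s6"); print(fit(P,"w",.615,.2945,off=3,z0=40))
q=P[...,2][(abs(P[...,0]-.613)<.02)&(abs(P[...,1]-.296)<.02)]; print(q.max())
E
```

```text
t 8.9 tcp [0.615  0.2945 0.0633] phi -0.02 w 0.0486 F [ 0.2 -0.5 -1.3] tilt [ 0.0018 -0.0018]
shift mm [-0.   0.   0.3]
(array([0.6134, 0.2958]), np.int64(1008), np.float64(0.0007))
0.40908019758172304
```

>>> carry_out:
  rows:
    - {"x":0,"y":0,"z":0.3,"roll":0,"hand":0.3}
    - {"x":0,"y":0,"z":0.5,"roll":0,"hand":0.3}
    - {"x":0,"y":0,"z":0.7,"roll":0,"hand":0.3}
    - {"x":0,"y":0,"z":0.9,"roll":0,"hand":0.3}
    - {"x":0,"y":0,"z":1.1,"roll":0,"hand":0.3}
    - {"x":0,"y":0,"z":1.2,"roll":0,"hand":0.3}
    - {"x":0,"y":0,"z":1.3,"roll":0,"hand":0.3}
    - {"x":0,"y":0,"z":1.3,"roll":0,"hand":0.3}
    - {"x":0,"y":0,"z":1.3,"roll":0,"hand":0.3}
    - {"x":0,"y":0,"z":1.3,"roll":0,"hand":0.3}

```text
time_s: 9.95
ee_pos: [0.6151, 0.2946, 0.0629]
orientation: [[0.0, 1.0, 0.002], [1.0, -0.0, -0.002], [-0.002, 0.002, -1.0]]
contact_force: [-1.7, -1.1, 6.1]
width: 0.0488
```

Contact at 6 N, so it is seated. I open slowly and then rise.

>>> carry_out:
  rows:
    - {"x":0,"y":0,"z":0,"roll":0,"hand":0.55}
    - {"x":0,"y":0,"z":0,"roll":0,"hand":0.6}
    - {"x":0,"y":0,"z":0,"roll":0,"hand":0.65}
    - {"x":0,"y":0,"z":0,"roll":0,"hand":0.7}
    - {"x":0,"y":0,"z":0,"roll":0,"hand":0.75}
    - {"x":0,"y":0,"z":0,"roll":0,"hand":0.8}
    - {"x":0,"y":0,"z":0,"roll":0,"hand":0.85}
    - {"x":0,"y":0,"z":0,"roll":0,"hand":0.85}
    - {"x":0,"y":0,"z":0,"roll":0,"hand":0.85}
    - {"x":0,"y":0,"z":0,"roll":0,"hand":0.85}

```text
time_s: 10.95
ee_pos: [0.6151, 0.2946, 0.0629]
orientation: [[0.0, 1.0, 0.002], [1.0, -0.0, -0.002], [-0.002, 0.002, -1.0]]
contact_force: [-0.2, 1.1, 0.2]
width: 0.0727
```

>>> carry_out:
  rows:
    - {"x":0,"y":0,"z":-4,"roll":0,"hand":0.85}
    - {"x":0,"y":0,"z":-12,"roll":0,"hand":0.85}
    - {"x":0,"y":0,"z":-25,"roll":0,"hand":0.85}
    - {"x":0,"y":0,"z":-42,"roll":0,"hand":0.85}
    - {"x":0,"y":0,"z":-60,"roll":0,"hand":0.85}
    - {"x":0,"y":0,"z":-78,"roll":0,"hand":0.85}
    - {"x":0,"y":0,"z":-96,"roll":0,"hand":0.85}
    - {"x":0,"y":0,"z":-112,"roll":0,"hand":0.85}
    - {"x":0,"y":0,"z":-124,"roll":0,"hand":0.85}
    - {"x":0,"y":0,"z":-130,"roll":0,"hand":0.85}

```text
time_s: 11.95
ee_pos: [0.6155, 0.295, 0.1952]
orientation: [[0.0, 1.0, 0.005], [1.0, -0.0, -0.001], [-0.001, 0.005, -1.0]]
contact_force: [-0.3, -0.2, -0.2]
width: 0.0722
```

```bash
python3 st.py .4325 -.001 .19
python3 - <<'E'
from wfit import *
p,P=cam("side","s7"); print(fit(P,"w",.615,.2945,off=3,z0=33))
cam("wrist","w7")
E
```

```text
t 11.95 tcp [0.6155 0.295  0.1952] phi -0.02 w 0.0722 F [-0.3 -0.2 -0.2] tilt [ 0.0046 -0.001 ]
shift mm [-296.1 -183.     4.6]
(array([0.6141, 0.2957]), np.int64(960), np.float64(0.0005))
```

View pics/s7.png

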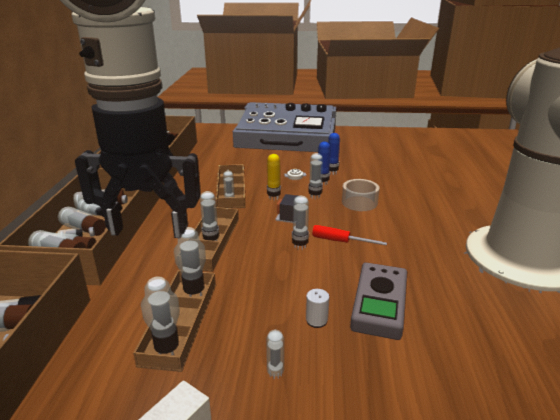

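The waisted tube stands in its cell at (162,315). Next is straight_1.

>>> carry_out:
  rows:
    - {"x":-10,"y":-6,"z":0,"roll":0,"hand":0.85}
    - {"x":-36,"y":-22,"z":0,"roll":0,"hand":0.85}
    - {"x":-72,"y":-44,"z":0,"roll":0,"hand":0.85}
    - {"x":-113,"y":-70,"z":0,"roll":0,"hand":0.85}
    - {"x":-155,"y":-96,"z":0,"roll":0,"hand":0.85}
    - {"x":-197,"y":-122,"z":0,"roll":0,"hand":0.8}
    - {"x":-236,"y":-146,"z":0,"roll":0,"hand":0.75}
    - {"x":-268,"y":-166,"z":4,"roll":0,"hand":0.75}
    - {"x":-288,"y":-178,"z":4,"roll":0,"hand":0.75}
    - {"x":-296,"y":-183,"z":4,"roll":0,"hand":0.75}

```text
time_s: 13.05
ee_pos: [0.4307, -0.0022, 0.1888]
orientation: [[0.003, 1.0, 0.002], [1.0, -0.003, -0.001], [-0.001, 0.002, -1.0]]
contact_force: [-0.3, 0.1, 0.4]
width: 0.064
```

```bash
python3 st.py .4325 -.001 .13
python3 - <<'E'
from wfit import *
p,P=cam("wrist","w8"); print(fit(P,"s",.433,-.0015))
E
```

```text
t 13.05 tcp [ 0.4307 -0.0022  0.1888] phi -0.15 w 0.064 F [-0.3  0.1  0.4] tilt [ 0.0018 -0.001 ]
shift mm [ 1.3  1.7 58.8]
(array([ 0.4337, -0.0007]), np.int64(715), np.float64(0.0002))
```

View pics/w8.png

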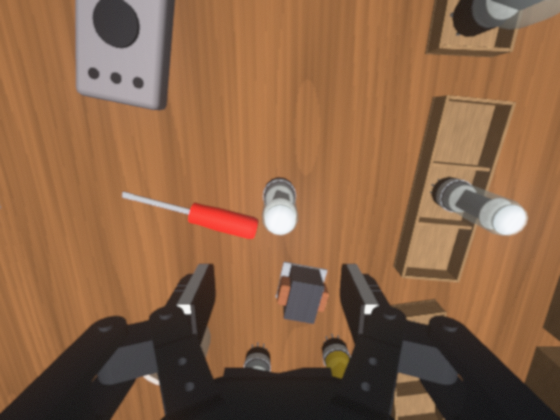

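Tube at column 281, finger midpoint 278. I correct 2 mm and descend.

>>> carry_out:
  rows:
    - {"x":0.7,"y":1,"z":6,"roll":0,"hand":0.75}
    - {"x":1.3,"y":2.2,"z":20,"roll":0,"hand":0.75}
    - {"x":1.3,"y":2.2,"z":38,"roll":0,"hand":0.75}
    - {"x":1.3,"y":2.2,"z":58,"roll":0,"hand":0.75}
    - {"x":1.3,"y":2.2,"z":78,"roll":0,"hand":0.75}
    - {"x":1.3,"y":2.2,"z":97,"roll":0,"hand":0.75}
    - {"x":1.3,"y":2.2,"z":114,"roll":0,"hand":0.75}
    - {"x":1.3,"y":2.2,"z":127,"roll":0,"hand":0.75}
    - {"x":1.3,"y":2.2,"z":135,"roll":0,"hand":0.75}
    - {"x":1.3,"y":2.2,"z":138,"roll":0,"hand":0.75}

```text
time_s: 14.1
ee_pos: [0.433, -0.0003, 0.0499]
orientation: [[0.001, 1.0, 0.0], [1.0, -0.001, -0.001], [-0.001, 0.0, -1.0]]
contact_force: [0.3, -0.4, -0.6]
width: 0.0643
```

>>> carry_out:
  rows:
    - {"x":0,"y":0,"z":0,"roll":0,"hand":0.6}
    - {"x":0,"y":0,"z":0,"roll":0,"hand":0.5}
    - {"x":0,"y":0,"z":0,"roll":0,"hand":0.43}
    - {"x":0,"y":0,"z":0,"roll":0,"hand":0.38}
    - {"x":0,"y":0,"z":0,"roll":0,"hand":0.34}
    - {"x":0,"y":0,"z":0,"roll":0,"hand":0.3}
    - {"x":0,"y":0,"z":0,"roll":0,"hand":0.2}
    - {"x":0,"y":0,"z":0,"roll":0,"hand":0.1}
    - {"x":0,"y":0,"z":0,"roll":0,"hand":0.1}
    - {"x":0,"y":0,"z":0,"roll":0,"hand":0.1}
  grip_force: 30

```text
time_s: 15.1
ee_pos: [0.4335, -0.0005, 0.0505]
orientation: [[0.001, 1.0, 0.001], [1.0, -0.001, -0.001], [-0.001, 0.001, -1.0]]
contact_force: [-1.4, -0.3, 6.5]
width: 0.0293
```

```bash
python3 st.py .6187 .0589 .19
python3 - <<'E'
from wfit import *
p,P=cam("side","s9");
E
```

```text
t 15.1 tcp [ 0.4335 -0.0005  0.0505] phi -0.07 w 0.0293 F [-1.4 -0.3  6.5] tilt [ 0.001  -0.0009]
shift mm [  59.5  185.3 -139.4]
```

View pics/s9.png

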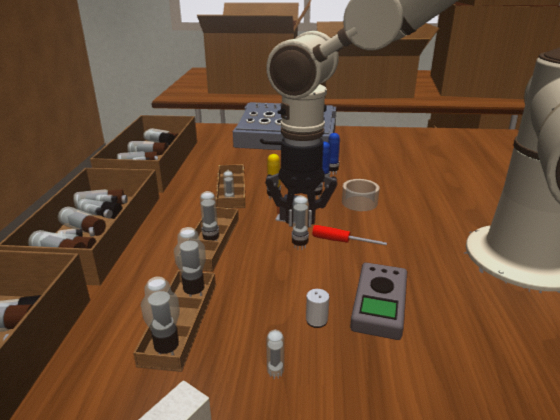

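>>> carry_out:
  rows:
    - {"x":0,"y":0,"z":-3,"roll":0,"hand":0.1}
    - {"x":0,"y":0,"z":-10,"roll":0,"hand":0.1}
    - {"x":0,"y":0,"z":-22,"roll":0,"hand":0.1}
    - {"x":0,"y":0,"z":-38,"roll":0,"hand":0.1}
    - {"x":0,"y":0,"z":-56,"roll":0,"hand":0.1}
    - {"x":0,"y":0,"z":-76,"roll":0,"hand":0.1}
    - {"x":0,"y":0,"z":-96,"roll":0,"hand":0.1}
    - {"x":0,"y":0,"z":-115,"roll":0,"hand":0.1}
    - {"x":0,"y":0,"z":-130,"roll":0,"hand":0.1}
    - {"x":0,"y":0,"z":-138,"roll":0,"hand":0.1}

```text
time_s: 16.15
ee_pos: [0.4341, -0.0005, 0.1907]
orientation: [[0.001, 1.0, 0.004], [1.0, -0.001, -0.002], [-0.002, 0.004, -1.0]]
contact_force: [0.7, 0.5, 0.1]
width: 0.029
```

>>> carry_out:
  rows:
    - {"x":2,"y":6,"z":0,"roll":0,"hand":0.1}
    - {"x":7,"y":20,"z":0,"roll":0,"hand":0.1}
    - {"x":14,"y":42,"z":0,"roll":0,"hand":0.1}
    - {"x":23,"y":68,"z":0,"roll":0,"hand":0.1}
    - {"x":32,"y":95,"z":0,"roll":0,"hand":0.1}
    - {"x":41,"y":122,"z":0,"roll":0,"hand":0.1}
    - {"x":50,"y":147,"z":0,"roll":0,"hand":0.1}
    - {"x":56,"y":167,"z":0,"roll":0,"hand":0.1}
    - {"x":59,"y":179,"z":0,"roll":0,"hand":0.1}
    - {"x":61,"y":184,"z":0,"roll":0,"hand":0.1}

```text
time_s: 17.15
ee_pos: [0.6188, 0.0607, 0.19]
orientation: [[0.001, 1.0, 0.003], [1.0, -0.001, -0.002], [-0.002, 0.003, -1.0]]
contact_force: [-0.3, 0.4, -0.9]
width: 0.0296
```

```bash
python3 st.py .6187 .0605 .068
python3 - <<'E'
from wfit import *
p,P=cam("side","s10");z=P[...,2]; m=(abs(P[...,0]-.618)<.02)&(abs(P[...,1]-.06)<.02)&(z>.05); print("lowest",np.percentile(z[m],[0,1,3,5]))
print(fit(P,"s",.6187,.0605,off=140,z0=150,zt=50))
E
```

```text
t 17.15 tcp [0.6188 0.0607 0.19  ] phi -0.05 w 0.0296 F [-0.3  0.4 -0.9] tilt [ 0.0026 -0.0016]
shift mm [ -0.   -0.4 122. ]
lowest [0.1386779  0.14438462 0.15463677 0.15805251]
(array([0.6169, 0.061 ]), np.int64(379), np.float64(0.0007))
```

View pics/s10.png

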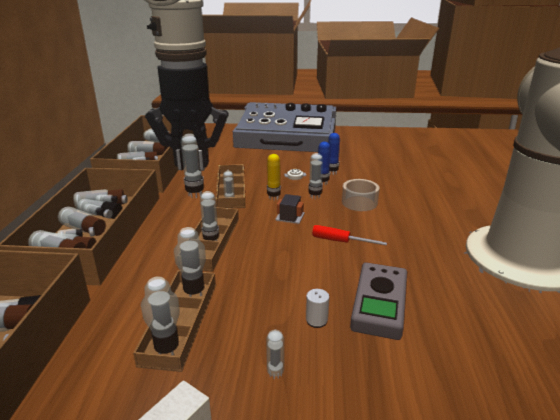

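Straight tube upright, above its cell. Lowering.

>>> carry_out:
  rows:
    - {"x":0,"y":0,"z":5,"roll":0,"hand":0.1}
    - {"x":0,"y":0,"z":16,"roll":0,"hand":0.1}
    - {"x":0,"y":0,"z":32,"roll":0,"hand":0.1}
    - {"x":0,"y":0,"z":50,"roll":0,"hand":0.1}
    - {"x":0,"y":0,"z":69,"roll":0,"hand":0.1}
    - {"x":0,"y":0,"z":86,"roll":0,"hand":0.1}
    - {"x":0,"y":0,"z":100,"roll":0,"hand":0.1}
    - {"x":0,"y":0,"z":111,"roll":0,"hand":0.1}
    - {"x":0,"y":0,"z":119,"roll":0,"hand":0.1}
    - {"x":0,"y":0,"z":123,"roll":0,"hand":0.1}

```text
time_s: 18.2
ee_pos: [0.6188, 0.0606, 0.0663]
orientation: [[0.001, 1.0, 0.002], [1.0, -0.001, -0.001], [-0.001, 0.002, -1.0]]
contact_force: [0.1, -0.9, -0.8]
width: 0.0292
```

>>> carry_out:
  rows:
    - {"x":0,"y":0,"z":2,"roll":0,"hand":0.1}
    - {"x":0,"y":0,"z":4,"roll":0,"hand":0.1}
    - {"x":0,"y":0,"z":6,"roll":0,"hand":0.1}
    - {"x":0,"y":0,"z":7.5,"roll":0,"hand":0.1}
    - {"x":0,"y":0,"z":9,"roll":0,"hand":0.1}
    - {"x":0,"y":0,"z":10.2,"roll":0,"hand":0.1}
    - {"x":0,"y":0,"z":11.2,"roll":0,"hand":0.1}
    - {"x":0,"y":0,"z":12,"roll":0,"hand":0.1}
    - {"x":0,"y":0,"z":12.5,"roll":0,"hand":0.1}
    - {"x":0,"y":0,"z":12.8,"roll":0,"hand":0.1}

```text
time_s: 19.2
ee_pos: [0.6189, 0.0606, 0.0535]
orientation: [[0.001, 1.0, 0.002], [1.0, -0.001, -0.001], [-0.001, 0.002, -1.0]]
contact_force: [-0.9, 0.1, 1.0]
width: 0.0296
```

Just touching at 1 N. I press 0.5 mm more and release, then rise.

>>> carry_out:
  rows:
    - {"x":0,"y":0,"z":0.2,"roll":0,"hand":0.1}
    - {"x":0,"y":0,"z":0.4,"roll":0,"hand":0.1}
    - {"x":0,"y":0,"z":0.5,"roll":0,"hand":0.1}
    - {"x":0,"y":0,"z":0.5,"roll":0,"hand":0.36}
    - {"x":0,"y":0,"z":0.5,"roll":0,"hand":0.4}
    - {"x":0,"y":0,"z":0.5,"roll":0,"hand":0.45}
    - {"x":0,"y":0,"z":0.5,"roll":0,"hand":0.5}
    - {"x":0,"y":0,"z":0.5,"roll":0,"hand":0.6}
    - {"x":0,"y":0,"z":0.5,"roll":0,"hand":0.65}
    - {"x":0,"y":0,"z":0.5,"roll":0,"hand":0.65}

```text
time_s: 20.2
ee_pos: [0.6189, 0.0606, 0.053]
orientation: [[0.001, 1.0, 0.002], [1.0, -0.001, -0.001], [-0.001, 0.002, -1.0]]
contact_force: [0.3, -0.1, -0.5]
width: 0.0554
```

>>> carry_out:
  rows:
    - {"x":0,"y":0,"z":-4,"roll":0,"hand":0.65}
    - {"x":0,"y":0,"z":-12,"roll":0,"hand":0.65}
    - {"x":0,"y":0,"z":-25,"roll":0,"hand":0.65}
    - {"x":0,"y":0,"z":-42,"roll":0,"hand":0.65}
    - {"x":0,"y":0,"z":-60,"roll":0,"hand":0.65}
    - {"x":0,"y":0,"z":-78,"roll":0,"hand":0.65}
    - {"x":0,"y":0,"z":-96,"roll":0,"hand":0.65}
    - {"x":0,"y":0,"z":-112,"roll":0,"hand":0.65}
    - {"x":0,"y":0,"z":-126,"roll":0,"hand":0.65}
    - {"x":0,"y":0,"z":-136,"roll":0,"hand":0.65}

```text
time_s: 21.2
ee_pos: [0.6191, 0.0608, 0.1911]
orientation: [[0.001, 1.0, 0.004], [1.0, -0.001, -0.002], [-0.002, 0.004, -1.0]]
contact_force: [0.1, 0.7, 0.4]
width: 0.0554
```

```bash
python3 st.py .4045 -.223 .19
python3 - <<'E'
from wfit import *
p,P=cam("side","s11"); print(fit(P,"s",.617,.061,off=3,z0=33)); print("stock",fit(P,"s",.611,0,off=3,z0=33))
E
```

```text
t 21.2 tcp [0.6191 0.0608 0.1911] phi -0.05 w 0.0554 F [0.1 0.7 0.4] tilt [ 0.0041 -0.0016]
shift mm [-284.  -214.3    0.6]
(array([0.6171, 0.0606]), np.int64(368), np.float64(0.0006))
stock (array([6.108e-01, 3.000e-04]), np.int64(398), np.float64(0.0007))
```

View pics/s11.png

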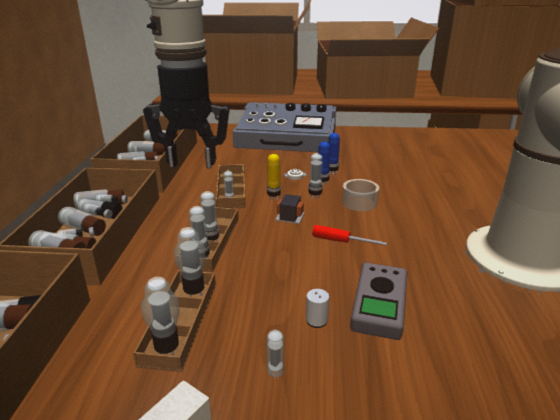

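straight_1 stands in its cell at (199,232). Next is straight_2.

>>> carry_out:
  rows:
    - {"x":-10,"y":-8,"z":0,"roll":0,"hand":0.65}
    - {"x":-35,"y":-26,"z":0,"roll":0,"hand":0.65}
    - {"x":-70,"y":-52,"z":0,"roll":0,"hand":0.65}
    - {"x":-108,"y":-82,"z":0,"roll":0,"hand":0.65}
    - {"x":-148,"y":-112,"z":0,"roll":0,"hand":0.65}
    - {"x":-188,"y":-142,"z":0,"roll":0,"hand":0.65}
    - {"x":-226,"y":-170,"z":0,"roll":0,"hand":0.65}
    - {"x":-257,"y":-194,"z":0,"roll":0,"hand":0.65}
    - {"x":-276,"y":-208,"z":0,"roll":0,"hand":0.65}
    - {"x":-284,"y":-214,"z":0,"roll":0,"hand":0.65}

```text
time_s: 22.25
ee_pos: [0.4034, -0.2244, 0.1907]
orientation: [[0.004, 1.0, 0.005], [1.0, -0.004, -0.001], [-0.001, 0.005, -1.0]]
contact_force: [-0.2, 0.6, 0.1]
width: 0.0555
```

```bash
python3 st.py .405 -.2235 .05
python3 - <<'E'
from wfit import *
p,P=cam("wrist","w12"); print(fit(P,"s",.405,-.2235))
E
```

```text
t 22.25 tcp [ 0.4034 -0.2244  0.1907] phi -0.23 w 0.0555 F [-0.2  0.6  0.1] tilt [ 0.0048 -0.0011]
shift mm [  1.    0.9 140.7]
(array([ 0.4056, -0.2231]), np.int64(700), np.float64(0.0002))
```

View pics/w12.png

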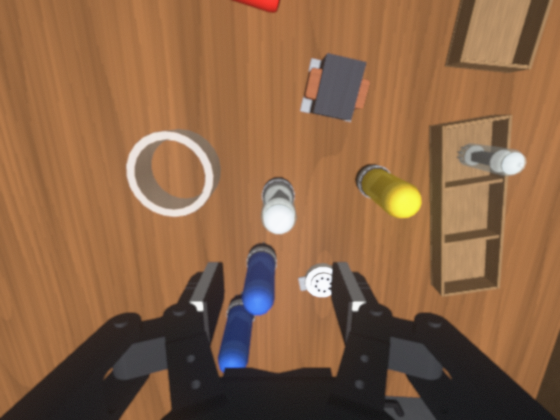

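Tube at column 279, fingers' midpoint 278; the blue tubes lie beyond it and the yellow one to the right, both clear of the jaws. Descending and gripping.

>>> carry_out:
  rows:
    - {"x":0.5,"y":0.5,"z":6,"roll":0,"hand":0.65}
    - {"x":1,"y":1,"z":20,"roll":0,"hand":0.65}
    - {"x":1,"y":1,"z":38,"roll":0,"hand":0.65}
    - {"x":1,"y":1,"z":58,"roll":0,"hand":0.65}
    - {"x":1,"y":1,"z":78,"roll":0,"hand":0.65}
    - {"x":1,"y":1,"z":98,"roll":0,"hand":0.65}
    - {"x":1,"y":1,"z":115,"roll":0,"hand":0.65}
    - {"x":1,"y":1,"z":128,"roll":0,"hand":0.65}
    - {"x":1,"y":1,"z":137,"roll":0,"hand":0.65}
    - {"x":1,"y":1,"z":140,"roll":0,"hand":0.65}

```text
time_s: 23.3
ee_pos: [0.4051, -0.2229, 0.0498]
orientation: [[0.003, 1.0, 0.003], [1.0, -0.003, -0.0], [-0.0, 0.003, -1.0]]
contact_force: [-0.2, 0.5, 1.0]
width: 0.0554
```

>>> carry_out:
  rows:
    - {"x":0,"y":0,"z":0,"roll":0,"hand":0.6}
    - {"x":0,"y":0,"z":0,"roll":0,"hand":0.5}
    - {"x":0,"y":0,"z":0,"roll":0,"hand":0.43}
    - {"x":0,"y":0,"z":0,"roll":0,"hand":0.38}
    - {"x":0,"y":0,"z":0,"roll":0,"hand":0.34}
    - {"x":0,"y":0,"z":0,"roll":0,"hand":0.3}
    - {"x":0,"y":0,"z":0,"roll":0,"hand":0.2}
    - {"x":0,"y":0,"z":0,"roll":0,"hand":0.1}
    - {"x":0,"y":0,"z":0,"roll":0,"hand":0.1}
    - {"x":0,"y":0,"z":0,"roll":0,"hand":0.1}
  grip_force: 30

```text
time_s: 24.3
ee_pos: [0.4054, -0.2233, 0.0504]
orientation: [[0.003, 1.0, 0.004], [1.0, -0.003, -0.001], [-0.001, 0.004, -1.0]]
contact_force: [-0.8, -1.0, 5.6]
width: 0.029
```

>>> carry_out:
  rows:
    - {"x":0,"y":0,"z":-3,"roll":0,"hand":0.1}
    - {"x":0,"y":0,"z":-10,"roll":0,"hand":0.1}
    - {"x":0,"y":0,"z":-22,"roll":0,"hand":0.1}
    - {"x":0,"y":0,"z":-38,"roll":0,"hand":0.1}
    - {"x":0,"y":0,"z":-56,"roll":0,"hand":0.1}
    - {"x":0,"y":0,"z":-76,"roll":0,"hand":0.1}
    - {"x":0,"y":0,"z":-96,"roll":0,"hand":0.1}
    - {"x":0,"y":0,"z":-115,"roll":0,"hand":0.1}
    - {"x":0,"y":0,"z":-130,"roll":0,"hand":0.1}
    - {"x":0,"y":0,"z":-138,"roll":0,"hand":0.1}

```text
time_s: 25.3
ee_pos: [0.4054, -0.2237, 0.1907]
orientation: [[0.003, 1.0, 0.006], [1.0, -0.003, -0.003], [-0.003, 0.006, -1.0]]
contact_force: [0.1, -0.3, -0.6]
width: 0.0298
```

```bash
python3 st.py .6065 -.0697 .19
python3 - <<'E'
from wfit import *
p,P=cam("side","s13")
E
```

```text
t 25.3 tcp [ 0.4054 -0.2237  0.1907] phi -0.16 w 0.0298 F [ 0.1 -0.3 -0.6] tilt [ 0.0064 -0.0032]
shift mm [154.5 200.6   1.5]
```

View pics/s13.png

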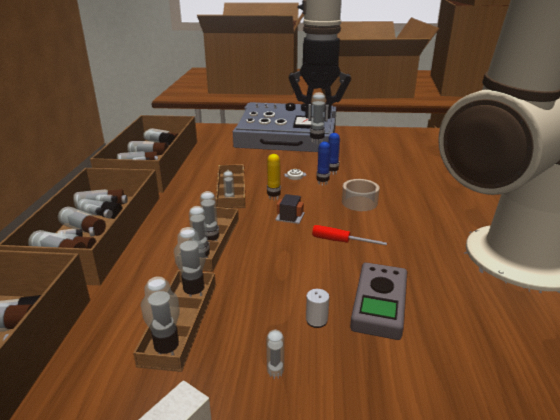

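Lifted and upright. Carrying it to the other free cell of the straight tray.

>>> carry_out:
  rows:
    - {"x":5,"y":7,"z":0,"roll":0,"hand":0.1}
    - {"x":18,"y":23,"z":0,"roll":0,"hand":0.1}
    - {"x":37,"y":48,"z":0,"roll":0,"hand":0.1}
    - {"x":58,"y":76,"z":0,"roll":0,"hand":0.1}
    - {"x":80,"y":105,"z":0,"roll":0,"hand":0.1}
    - {"x":102,"y":134,"z":1,"roll":0,"hand":0.1}
    - {"x":123,"y":160,"z":1,"roll":0,"hand":0.1}
    - {"x":140,"y":182,"z":1,"roll":0,"hand":0.1}
    - {"x":150,"y":195,"z":1,"roll":0,"hand":0.1}
    - {"x":154,"y":201,"z":1,"roll":0,"hand":0.1}

```text
time_s: 26.35
ee_pos: [0.6077, -0.0686, 0.1897]
orientation: [[0.001, 1.0, 0.005], [1.0, -0.001, -0.003], [-0.003, 0.005, -1.0]]
contact_force: [0.5, 0.7, -0.6]
width: 0.0297
```

```bash
python3 st.py .6065 -.070 .0535
python3 - <<'E'
from wfit import *
p,P=cam("top","t14"); cam("wrist","w14")
E
```

```text
t 26.35 tcp [ 0.6077 -0.0686  0.1897] phi -0.05 w 0.0297 F [ 0.5  0.7 -0.6] tilt [ 0.0053 -0.0029]
shift mm [ -1.   -1.9 136.2]
```

View pics/w14.png

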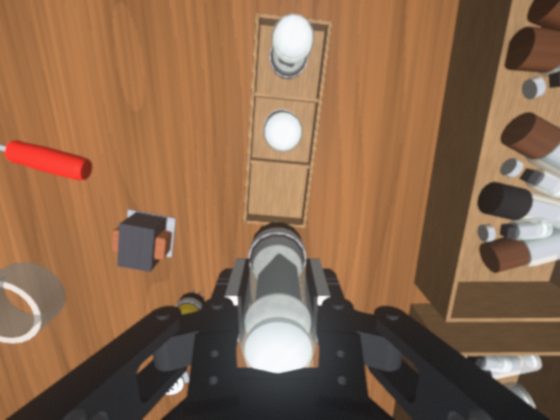

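The empty cell lies straight below the held tube; the two standing ones are at (290,45) and (283,132). Lowering.

>>> carry_out:
  rows:
    - {"x":-0.5,"y":-0.9,"z":5,"roll":0,"hand":0.1}
    - {"x":-1,"y":-1.7,"z":16,"roll":0,"hand":0.1}
    - {"x":-1,"y":-1.7,"z":32,"roll":0,"hand":0.1}
    - {"x":-1,"y":-1.7,"z":50,"roll":0,"hand":0.1}
    - {"x":-1,"y":-1.7,"z":69,"roll":0,"hand":0.1}
    - {"x":-1,"y":-1.7,"z":86,"roll":0,"hand":0.1}
    - {"x":-1,"y":-1.7,"z":100,"roll":0,"hand":0.1}
    - {"x":-1,"y":-1.7,"z":111,"roll":0,"hand":0.1}
    - {"x":-1,"y":-1.7,"z":119,"roll":0,"hand":0.1}
    - {"x":-1,"y":-1.7,"z":123,"roll":0,"hand":0.1}

```text
time_s: 27.45
ee_pos: [0.6058, -0.0711, 0.0662]
orientation: [[0.002, 1.0, 0.005], [1.0, -0.002, -0.003], [-0.003, 0.005, -1.0]]
contact_force: [-0.4, 0.3, -0.7]
width: 0.029
```

>>> carry_out:
  rows:
    - {"x":0,"y":0,"z":2,"roll":0,"hand":0.1}
    - {"x":0,"y":0,"z":4,"roll":0,"hand":0.1}
    - {"x":0,"y":0,"z":6,"roll":0,"hand":0.1}
    - {"x":0,"y":0,"z":7.5,"roll":0,"hand":0.1}
    - {"x":0,"y":0,"z":9,"roll":0,"hand":0.1}
    - {"x":0,"y":0,"z":10.2,"roll":0,"hand":0.1}
    - {"x":0,"y":0,"z":11.2,"roll":0,"hand":0.1}
    - {"x":0,"y":0,"z":12,"roll":0,"hand":0.1}
    - {"x":0,"y":0,"z":12.5,"roll":0,"hand":0.1}
    - {"x":0,"y":0,"z":12.8,"roll":0,"hand":0.1}

```text
time_s: 28.45
ee_pos: [0.6059, -0.0712, 0.0535]
orientation: [[0.002, 1.0, 0.005], [1.0, -0.002, -0.003], [-0.003, 0.005, -1.0]]
contact_force: [0.3, 0.2, 1.1]
width: 0.0293
```

>>> carry_out:
  rows:
    - {"x":0,"y":0,"z":0.2,"roll":0,"hand":0.1}
    - {"x":0,"y":0,"z":0.4,"roll":0,"hand":0.1}
    - {"x":0,"y":0,"z":0.5,"roll":0,"hand":0.1}
    - {"x":0,"y":0,"z":0.5,"roll":0,"hand":0.36}
    - {"x":0,"y":0,"z":0.5,"roll":0,"hand":0.4}
    - {"x":0,"y":0,"z":0.5,"roll":0,"hand":0.45}
    - {"x":0,"y":0,"z":0.5,"roll":0,"hand":0.5}
    - {"x":0,"y":0,"z":0.5,"roll":0,"hand":0.6}
    - {"x":0,"y":0,"z":0.5,"roll":0,"hand":0.65}
    - {"x":0,"y":0,"z":0.5,"roll":0,"hand":0.65}

```text
time_s: 29.45
ee_pos: [0.6059, -0.0712, 0.0529]
orientation: [[0.002, 1.0, 0.005], [1.0, -0.002, -0.003], [-0.003, 0.005, -1.0]]
contact_force: [0.1, -0.2, -0.2]
width: 0.0552
```

>>> carry_out:
  rows:
    - {"x":0,"y":0,"z":-4,"roll":0,"hand":0.65}
    - {"x":0,"y":0,"z":-12,"roll":0,"hand":0.65}
    - {"x":0,"y":0,"z":-25,"roll":0,"hand":0.65}
    - {"x":0,"y":0,"z":-42,"roll":0,"hand":0.65}
    - {"x":0,"y":0,"z":-60,"roll":0,"hand":0.65}
    - {"x":0,"y":0,"z":-78,"roll":0,"hand":0.65}
    - {"x":0,"y":0,"z":-96,"roll":0,"hand":0.65}
    - {"x":0,"y":0,"z":-112,"roll":0,"hand":0.65}
    - {"x":0,"y":0,"z":-126,"roll":0,"hand":0.65}
    - {"x":0,"y":0,"z":-136,"roll":0,"hand":0.65}

```text
time_s: 30.45
ee_pos: [0.6057, -0.0709, 0.1908]
orientation: [[0.002, 1.0, 0.006], [1.0, -0.002, -0.004], [-0.004, 0.006, -1.0]]
contact_force: [-0.1, -0.3, -0.0]
width: 0.0557
```

```bash
python3 st.py .4547 .3225 .19
python3 - <<'E'
from wfit import *
p,P=cam("side","s15"); print(fit(P,"s",.605,-.07,off=3,z0=33)); print("stock",fit(P,"s",.611,0,off=3,z0=33))
E
```

```text
t 30.45 tcp [ 0.6057 -0.0709  0.1908] phi -0.1 w 0.0557 F [-0.1 -0.3 -0. ] tilt [ 0.0064 -0.0037]
shift mm [ 393.1 -151.7   -1.6]
(array([ 0.6038, -0.0707]), np.int64(365), np.float64(0.0008))
stock (array([6.107e-01, 3.000e-04]), np.int64(392), np.float64(0.0007))
```

View pics/s15.png

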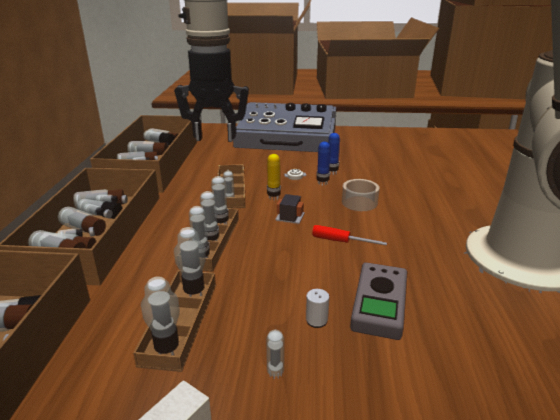

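Both straight tubes stand beside the stock one. Moving to the small tube.

>>> carry_out:
  rows:
    - {"x":10,"y":-4,"z":-1,"roll":0,"hand":0.65}
    - {"x":36,"y":-14,"z":-1,"roll":0,"hand":0.65}
    - {"x":74,"y":-28,"z":-1,"roll":0,"hand":0.65}
    - {"x":116,"y":-45,"z":-1,"roll":0,"hand":0.65}
    - {"x":160,"y":-62,"z":-1,"roll":0,"hand":0.65}
    - {"x":204,"y":-79,"z":-1,"roll":0,"hand":0.65}
    - {"x":246,"y":-95,"z":-1,"roll":0,"hand":0.65}
    - {"x":284,"y":-110,"z":-1,"roll":0,"hand":0.65}
    - {"x":312,"y":-120,"z":-1,"roll":0,"hand":0.65}
    - {"x":330,"y":-127,"z":-1,"roll":0,"hand":0.65}

```text
time_s: 31.5
ee_pos: [0.4777, 0.2615, 0.1897]
orientation: [[-0.001, 1.0, 0.006], [1.0, 0.001, -0.004], [-0.004, 0.006, -1.0]]
contact_force: [0.2, 0.1, -0.4]
width: 0.0553
```

```bash
python3 st.py .4548 .322 .15
python3 - <<'E'
from wfit import *
p,P=cam("wrist","w16"); print(fit(P,"m",.4548,.322))
E
```

```text
t 31.5 tcp [0.4777 0.2615 0.1897] phi 0.04 w 0.0553 F [ 0.2  0.1 -0.4] tilt [ 0.0063 -0.0044]
shift mm [ 60.7 -23.1  39.3]
(array([0.454 , 0.3246]), np.int64(77), np.float64(0.0001))
```

View pics/w16.png

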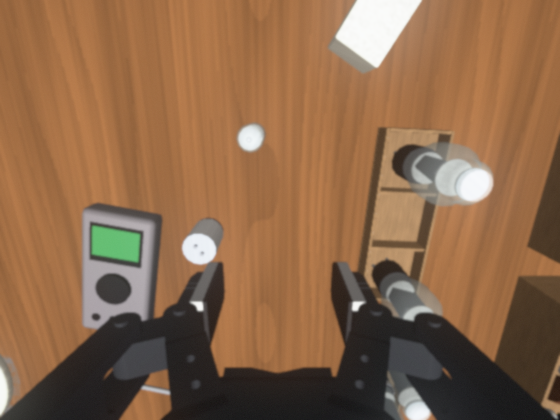

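>>> carry_out:
  rows:
    - {"x":6,"y":-2,"z":0,"roll":0,"hand":0.65}
    - {"x":18,"y":-7,"z":5,"roll":0,"hand":0.65}
    - {"x":33,"y":-12,"z":14,"roll":0,"hand":0.65}
    - {"x":46,"y":-17,"z":24,"roll":0,"hand":0.65}
    - {"x":56,"y":-21,"z":34,"roll":0,"hand":0.65}
    - {"x":61,"y":-23,"z":44,"roll":0,"hand":0.65}
    - {"x":61,"y":-23,"z":54,"roll":0,"hand":0.65}
    - {"x":61,"y":-23,"z":62,"roll":0,"hand":0.65}
    - {"x":61,"y":-23,"z":68,"roll":0,"hand":0.65}
    - {"x":61,"y":-23,"z":70,"roll":0,"hand":0.65}

```text
time_s: 32.55
ee_pos: [0.454, 0.3234, 0.1185]
orientation: [[-0.001, 1.0, 0.005], [1.0, 0.001, -0.003], [-0.003, 0.005, -1.0]]
contact_force: [-0.3, 0.8, 0.5]
width: 0.0553
```

```bash
python3 st.py .4548 .322 .033
python3 - <<'E'
from wfit import *
p,P=cam("wrist","w17"); print(fit(P,"m",.4548,.322))
E
```

```text
t 32.55 tcp [0.454  0.3234 0.1185] phi 0.06 w 0.0553 F [-0.3  0.8  0.5] tilt [ 0.0046 -0.0034]
shift mm [-1.1  0.4 85.5]
(array([0.4554, 0.3226]), np.int64(608), np.float64(0.0001))
```

View pics/w17.png

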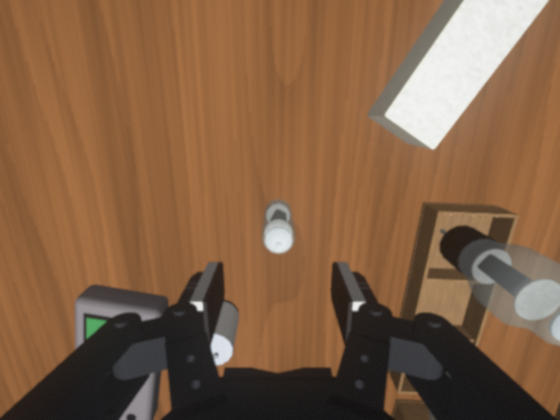

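Centred (278 against 278). Descending and gripping.

>>> carry_out:
  rows:
    - {"x":-0.4,"y":0.2,"z":5,"roll":0,"hand":0.65}
    - {"x":-0.8,"y":0.4,"z":15,"roll":0,"hand":0.65}
    - {"x":-0.8,"y":0.4,"z":27,"roll":0,"hand":0.6}
    - {"x":-0.8,"y":0.4,"z":40,"roll":0,"hand":0.6}
    - {"x":-0.8,"y":0.4,"z":52,"roll":0,"hand":0.6}
    - {"x":-0.8,"y":0.4,"z":63,"roll":0,"hand":0.6}
    - {"x":-0.8,"y":0.4,"z":72,"roll":0,"hand":0.6}
    - {"x":-0.8,"y":0.4,"z":79,"roll":0,"hand":0.6}
    - {"x":-0.8,"y":0.4,"z":83,"roll":0,"hand":0.6}
    - {"x":-0.8,"y":0.4,"z":85,"roll":0,"hand":0.6}

```text
time_s: 33.6
ee_pos: [0.4548, 0.3224, 0.0334]
orientation: [[-0.001, 1.0, 0.005], [1.0, 0.001, -0.003], [-0.003, 0.005, -1.0]]
contact_force: [-0.2, 0.9, -0.1]
width: 0.051
```

>>> carry_out:
  rows:
    - {"x":0,"y":0,"z":0,"roll":0,"hand":0.5}
    - {"x":0,"y":0,"z":0,"roll":0,"hand":0.43}
    - {"x":0,"y":0,"z":0,"roll":0,"hand":0.37}
    - {"x":0,"y":0,"z":0,"roll":0,"hand":0.32}
    - {"x":0,"y":0,"z":0,"roll":0,"hand":0.28}
    - {"x":0,"y":0,"z":0,"roll":0,"hand":0.22}
    - {"x":0,"y":0,"z":0,"roll":0,"hand":0.15}
    - {"x":0,"y":0,"z":0,"roll":0,"hand":0.08}
    - {"x":0,"y":0,"z":0,"roll":0,"hand":0.05}
    - {"x":0,"y":0,"z":0,"roll":0,"hand":0.05}
  grip_force: 25

```text
time_s: 34.6
ee_pos: [0.455, 0.3225, 0.0337]
orientation: [[-0.001, 1.0, 0.005], [1.0, 0.001, -0.003], [-0.003, 0.005, -1.0]]
contact_force: [-1.9, -0.3, 4.4]
width: 0.0231
```

>>> carry_out:
  rows:
    - {"x":0,"y":0,"z":-3,"roll":0,"hand":0.05}
    - {"x":0,"y":0,"z":-10,"roll":0,"hand":0.05}
    - {"x":0,"y":0,"z":-24,"roll":0,"hand":0.05}
    - {"x":0,"y":0,"z":-42,"roll":0,"hand":0.05}
    - {"x":0,"y":0,"z":-62,"roll":0,"hand":0.05}
    - {"x":0,"y":0,"z":-84,"roll":0,"hand":0.05}
    - {"x":0,"y":0,"z":-106,"roll":0,"hand":0.05}
    - {"x":0,"y":0,"z":-128,"roll":0,"hand":0.05}
    - {"x":0,"y":0,"z":-146,"roll":0,"hand":0.05}
    - {"x":0,"y":0,"z":-157,"roll":0,"hand":0.05}

```text
time_s: 35.6
ee_pos: [0.455, 0.3234, 0.1935]
orientation: [[-0.001, 1.0, 0.008], [1.0, 0.001, -0.002], [-0.002, 0.008, -1.0]]
contact_force: [0.2, -0.6, -0.9]
width: 0.0236
```

```bash
python3 st.py .6232 -.310 .19
python3 - <<'E'
from wfit import *
p,P=cam("side","s18")
E
```

```text
t 35.6 tcp [0.455  0.3234 0.1935] phi 0.07 w 0.0236 F [ 0.2 -0.6 -0.9] tilt [ 0.0084 -0.0017]
shift mm [-633.6  167.3    6. ]
```

View pics/s18.png

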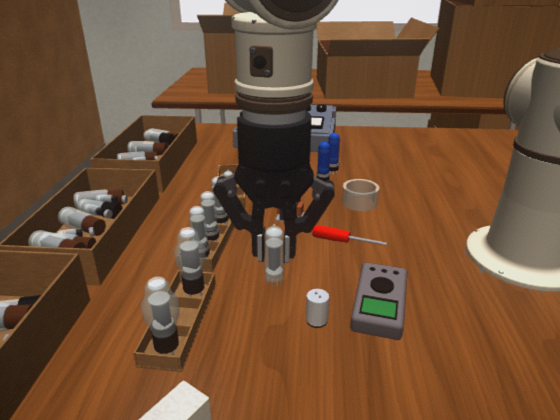

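The small tube is held upright. I carry it across in two calls.

>>> carry_out:
  rows:
    - {"x":-8,"y":2,"z":0,"roll":0,"hand":0.05}
    - {"x":-28,"y":7,"z":0,"roll":0,"hand":0.05}
    - {"x":-58,"y":15,"z":1,"roll":0,"hand":0.05}
    - {"x":-94,"y":25,"z":1,"roll":0,"hand":0.05}
    - {"x":-132,"y":35,"z":1,"roll":0,"hand":0.05}
    - {"x":-170,"y":45,"z":2,"roll":0,"hand":0.05}
    - {"x":-208,"y":55,"z":2,"roll":0,"hand":0.05}
    - {"x":-244,"y":64,"z":2,"roll":0,"hand":0.05}
    - {"x":-276,"y":73,"z":3,"roll":0,"hand":0.05}
    - {"x":-300,"y":79,"z":3,"roll":0,"hand":0.05}

```text
time_s: 36.65
ee_pos: [0.5346, 0.0213, 0.1916]
orientation: [[0.0, 1.0, 0.008], [1.0, -0.0, -0.001], [-0.001, 0.008, -1.0]]
contact_force: [-0.5, 0.3, -0.2]
width: 0.0232
```

```bash
python3 st.py .6230 -.310 .19
```

```text
t 36.65 tcp [0.5346 0.0213 0.1916] phi -0.03 w 0.0232 F [-0.5  0.3 -0.2] tilt [ 0.0082 -0.0012]
shift mm [-331.2   88.5    2.7]
```

>>> carry_out:
  rows:
    - {"x":-10,"y":3,"z":0,"roll":0,"hand":0.05}
    - {"x":-36,"y":10,"z":0,"roll":0,"hand":0.05}
    - {"x":-74,"y":20,"z":0,"roll":0,"hand":0.05}
    - {"x":-117,"y":31,"z":0,"roll":0,"hand":0.05}
    - {"x":-162,"y":43,"z":0,"roll":0,"hand":0.05}
    - {"x":-207,"y":55,"z":0,"roll":0,"hand":0.05}
    - {"x":-250,"y":67,"z":0,"roll":0,"hand":0.05}
    - {"x":-290,"y":77,"z":1,"roll":0,"hand":0.05}
    - {"x":-318,"y":85,"z":1,"roll":0,"hand":0.05}
    - {"x":-331,"y":88.5,"z":1,"roll":0,"hand":0.05}

```text
time_s: 37.65
ee_pos: [0.6225, -0.312, 0.1902]
orientation: [[0.002, 1.0, 0.007], [1.0, -0.002, -0.001], [-0.0, 0.007, -1.0]]
contact_force: [0.3, 0.5, 0.4]
width: 0.0234
```

```bash
python3 st.py .623 -.310 .0367
python3 - <<'E'
from wfit import *
p,P=cam("wrist","w19"); cam("side","s19")
E
```

```text
t 37.65 tcp [ 0.6225 -0.312   0.1902] phi -0.13 w 0.0234 F [0.3 0.5 0.4] tilt [ 0.0066 -0.0005]
shift mm [  2.1  -0.5 153.5]
```

View pics/w19.png

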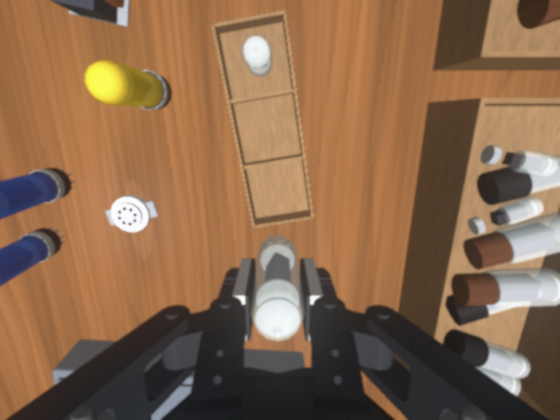

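View pics/s19.png

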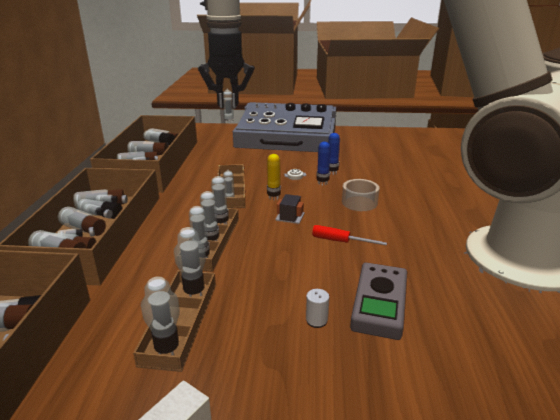

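Held over the small tray's far cell (below (278,190)); the stock tube stands at (257,55). Lowering.

>>> carry_out:
  rows:
    - {"x":1,"y":0,"z":6,"roll":0,"hand":0.05}
    - {"x":2,"y":0,"z":20,"roll":0,"hand":0.05}
    - {"x":2,"y":0,"z":38,"roll":0,"hand":0.05}
    - {"x":2,"y":0,"z":58,"roll":0,"hand":0.05}
    - {"x":2,"y":0,"z":78,"roll":0,"hand":0.05}
    - {"x":2,"y":0,"z":97,"roll":0,"hand":0.05}
    - {"x":2,"y":0,"z":113,"roll":0,"hand":0.05}
    - {"x":2,"y":0,"z":126,"roll":0,"hand":0.05}
    - {"x":2,"y":0,"z":135,"roll":0,"hand":0.05}
    - {"x":2,"y":0,"z":139,"roll":0,"hand":0.05}

```text
time_s: 38.75
ee_pos: [0.623, -0.3086, 0.0501]
orientation: [[0.002, 1.0, 0.006], [1.0, -0.002, 0.0], [0.001, 0.006, -1.0]]
contact_force: [-0.8, -0.0, -0.1]
width: 0.0232
```

```bash
python3 st.py .623 -.310 .0367
python3 - <<'E'
from wfit import *
p,P=cam("wrist","w20"); cam("top","t20")
E
```

```text
t 38.75 tcp [ 0.623  -0.3086  0.0501] phi -0.12 w 0.0232 F [-0.8 -0.  -0.1] tilt [0.0056 0.0005]
shift mm [-1.4 -0.1 13.4]
```

View pics/w20.png

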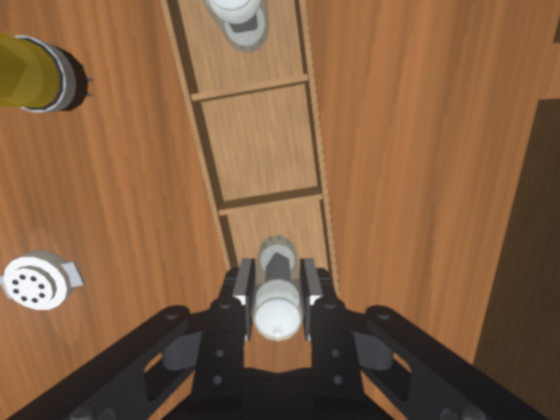

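The tube is inside the far cell's outline, so I set it down.

>>> carry_out:
  rows:
    - {"x":0,"y":0,"z":2,"roll":0,"hand":0.05}
    - {"x":0,"y":0,"z":4,"roll":0,"hand":0.05}
    - {"x":0,"y":0,"z":6,"roll":0,"hand":0.05}
    - {"x":0,"y":0,"z":7.8,"roll":0,"hand":0.05}
    - {"x":0,"y":0,"z":9.3,"roll":0,"hand":0.05}
    - {"x":0,"y":0,"z":10.6,"roll":0,"hand":0.05}
    - {"x":0,"y":0,"z":11.7,"roll":0,"hand":0.05}
    - {"x":0,"y":0,"z":12.6,"roll":0,"hand":0.05}
    - {"x":0,"y":0,"z":13.2,"roll":0,"hand":0.05}
    - {"x":0,"y":0,"z":13.5,"roll":0,"hand":0.05}

```text
time_s: 39.85
ee_pos: [0.6234, -0.309, 0.0374]
orientation: [[0.002, 1.0, 0.006], [1.0, -0.002, -0.0], [-0.0, 0.006, -1.0]]
contact_force: [0.5, 0.2, -0.0]
width: 0.0232
```

>>> carry_out:
  rows:
    - {"x":0,"y":0,"z":0.2,"roll":0,"hand":0.05}
    - {"x":0,"y":0,"z":0.4,"roll":0,"hand":0.05}
    - {"x":0,"y":0,"z":0.6,"roll":0,"hand":0.05}
    - {"x":0,"y":0,"z":0.8,"roll":0,"hand":0.05}
    - {"x":0,"y":0,"z":1.0,"roll":0,"hand":0.05}
    - {"x":0,"y":0,"z":1.1,"roll":0,"hand":0.05}
    - {"x":0,"y":0,"z":1.2,"roll":0,"hand":0.05}
    - {"x":0,"y":0,"z":1.2,"roll":0,"hand":0.05}
    - {"x":0,"y":0,"z":1.2,"roll":0,"hand":0.05}
    - {"x":0,"y":0,"z":1.2,"roll":0,"hand":0.05}

```text
time_s: 40.85
ee_pos: [0.6235, -0.3091, 0.0367]
orientation: [[0.002, 1.0, 0.006], [1.0, -0.002, -0.0], [-0.0, 0.006, -1.0]]
contact_force: [-1.3, 1.2, 5.0]
width: 0.0228
```

>>> carry_out:
  rows:
    - {"x":0,"y":0,"z":0,"roll":0,"hand":0.29}
    - {"x":0,"y":0,"z":0,"roll":0,"hand":0.32}
    - {"x":0,"y":0,"z":0,"roll":0,"hand":0.36}
    - {"x":0,"y":0,"z":0,"roll":0,"hand":0.4}
    - {"x":0,"y":0,"z":0,"roll":0,"hand":0.45}
    - {"x":0,"y":0,"z":0,"roll":0,"hand":0.5}
    - {"x":0,"y":0,"z":0,"roll":0,"hand":0.55}
    - {"x":0,"y":0,"z":0,"roll":0,"hand":0.55}
    - {"x":0,"y":0,"z":0,"roll":0,"hand":0.55}
    - {"x":0,"y":0,"z":0,"roll":0,"hand":0.55}

```text
time_s: 41.85
ee_pos: [0.6235, -0.3091, 0.0367]
orientation: [[0.002, 1.0, 0.007], [1.0, -0.002, -0.0], [-0.0, 0.007, -1.0]]
contact_force: [-0.4, 0.1, -0.7]
width: 0.0467
```

>>> carry_out:
  rows:
    - {"x":0,"y":0,"z":-4,"roll":0,"hand":0.55}
    - {"x":0,"y":0,"z":-12,"roll":0,"hand":0.55}
    - {"x":0,"y":0,"z":-25,"roll":0,"hand":0.55}
    - {"x":0,"y":0,"z":-42,"roll":0,"hand":0.55}
    - {"x":0,"y":0,"z":-60,"roll":0,"hand":0.55}
    - {"x":0,"y":0,"z":-80,"roll":0,"hand":0.55}
    - {"x":0,"y":0,"z":-100,"roll":0,"hand":0.55}
    - {"x":0,"y":0,"z":-120,"roll":0,"hand":0.55}
    - {"x":0,"y":0,"z":-138,"roll":0,"hand":0.55}
    - {"x":0,"y":0,"z":-150,"roll":0,"hand":0.55}

```text
time_s: 42.85
ee_pos: [0.6234, -0.3097, 0.1905]
orientation: [[0.002, 1.0, 0.01], [1.0, -0.002, -0.003], [-0.003, 0.01, -1.0]]
contact_force: [1.3, -0.5, 0.7]
width: 0.047
```

>>> carry_out:
  rows:
    - {"x":0,"y":-8,"z":-5,"roll":0,"hand":0.55}
    - {"x":0,"y":-28,"z":-10,"roll":0,"hand":0.55}
    - {"x":0,"y":-56,"z":-20,"roll":0,"hand":0.55}
    - {"x":0,"y":-86,"z":-30,"roll":0,"hand":0.55}
    - {"x":0,"y":-116,"z":-40,"roll":0,"hand":0.55}
    - {"x":0,"y":-146,"z":-50,"roll":0,"hand":0.55}
    - {"x":0,"y":-172,"z":-50,"roll":0,"hand":0.55}
    - {"x":0,"y":-190,"z":-50,"roll":0,"hand":0.55}
    - {"x":0,"y":-200,"z":-50,"roll":0,"hand":0.55}
    - {"x":0,"y":-200,"z":-50,"roll":0,"hand":0.55}

```text
time_s: 43.85
ee_pos: [0.4219, -0.309, 0.2385]
orientation: [[0.003, 1.0, 0.01], [1.0, -0.003, -0.003], [-0.003, 0.01, -1.0]]
contact_force: [0.0, 0.2, 0.4]
width: 0.0469
```

```bash
python3 st.py .623 -.310 .0367
python3 - <<'E'
from wfit import *
p,P=cam("top","t21"); p2,P2=cam("side","s21"); 
for nm,k,x,y in [("w","w",.615,.2945),("stw","w",.607,.164),("s1","s",.618,.06),("sts","s",.611,0),("s2","s",.605,-.071),("stm","m",.605,-.184),("m","m",.623,-.309)]:
    print(nm,"top",*fit(P,k,x,y,off=3,z0=33),"side",*fit(P2,k,x,y,off=3,z0=33))
E
```

```text
t 43.85 tcp [ 0.4219 -0.309   0.2385] phi -0.19 w 0.0469 F [0.  0.2 0.4] tilt [ 0.0097 -0.0026]
shift mm [2.000e-01 1.991e+02 2.037e+02]
w top [0.6151 0.2945] 180 0.0004 side [0.614  0.2958] 974 0.0005
stw top [0.6072 0.1627] 101 0.0003 side [0.6058 0.1641] 749 0.0006
s1 top [0.6185 0.059 ] 139 0.0003 side [0.6169 0.0607] 367 0.0006
sts top [ 0.6123 -0.0015] 121 0.0003 side [6.107e-01 3.000e-04] 400 0.0008
s2 top [ 0.6055 -0.0725] 127 0.0002 side [ 0.6038 -0.0707] 368 0.0007
stm top [ 0.6069 -0.1859] 53 0.0003 side [ 0.6052 -0.1837] 123 0.001
m top [ 0.6233 -0.3106] 77 0.0003 side [ 0.6213 -0.3084] 124 0.001
```

View pics/t21.png

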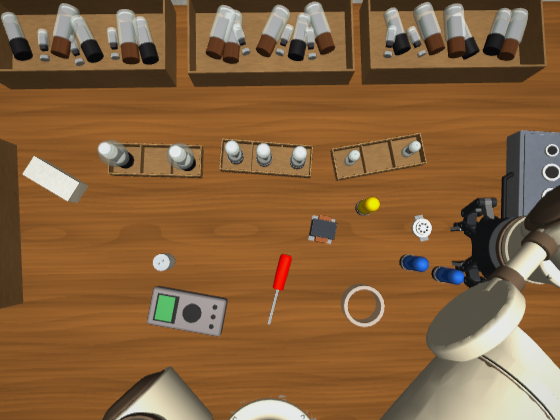

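View pics/s21.png

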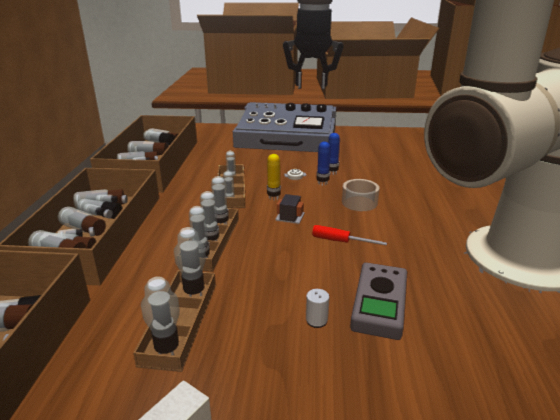

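All four loose tubes stand in their cells, the stock tubes have not moved, and the gripper is clear at 0.24 m. I hand the job in.

```bash
python3 -c "
from workcell import job
print(job.close_job())"
```

```text
the job is handed in; nothing more can be done
None
```

All four loose tubes are sorted and the job is handed in, at about 44 s of the 120 s limit. The waisted tube is in the far cell (y = +64 mm) of its tray. The two straight ones are in the two cells either side of the stock straight tube. The small one is in the far cell (y = -64 mm) of its tray. Each was lowered until it touched the tray floor (1 to 6 N) and only then released.

**Last checks:** the top and side cameras both show all four upright, within about 3 mm of their cell centres. The three stock tubes have not moved by more than 1 mm. The blue and yellow look-alikes were left alone, and the gripper ended clear of everything.

**Disagreement and misses:** the two cameras differ from each other by about 2 mm, which is within their stated calibration. The spotter networks were unreliable: the top view took a tray for the waisted tube, and look-alikes came back as straight tubes. I located everything from depth fits instead.

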